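Trim the top-heavy flap of a dust-extraction damper and swing it open softly

TASK

Work the blue hand lever with the black grip bar so that the red pointer of the extraction damper comes up off its left stop to the green tab, and balance it there for at least six seconds in a row while the airflow settles. Then let the beam tip on gently, never slamming, until it lies on the stop of the other side (pointer leaning right as seen from the robot), and let go of the lever. Do not touch the weighted beam or its pointer directly, and leave everything else on the bench where it is.

Things in the scene. Friction and masses are not known exactly. Their poses are not given: they have to be found in the camera images.
- damper: Damper section, fixed: grey duct 120 mm in diameter, 344 mm long along body y, on a plate 280 x 380 x 12 mm (x -130 to +150). Origin at bench height under the shaft, which runs along body x at z = 115 mm. Hand lever on the -x side (to the robot); beam, pointer and white scale arc on the +x side. Duct top z 175 mm; scale and tab at x 78 to 111 mm, up to z 331 mm.
- beam (a joint): Absolute lean (rad) of the top-heavy beam with the red pointer about damper x: 0 upright, positive to damper -y (right, seen from the robot). Stops at -0.45 (start) and +0.45. Nominal inertia 0.0228 kg m2, toppling moment 0.107 N m x sin(lean), both scaled together by 0.8 to 1.25; damping 0.004 N m s/rad, hardly any friction; plus the rider's torque (beam_mid).
- lever (a joint): Lean (rad) of the blue lever relative to the beam = twist of the soft torsion spring, the only link to the beam: torque on beam = 0.07 N m/rad x value + 0.006 N m s/rad x rate. 0 = relaxed, limits +-1.5. Absolute lever lean = beam + lever. Lever: 0.25 kg, 0.0011 kg m2, balanced; let go, it springs back in line with the pointer. Lift-off needs absolute lean -0.1 to 0.6.
- mark (a joint): Angle (rad) at which the green tab is clamped on the scale, -0.2 to +0.2: the wanted value of beam. The spring is weaker than the toppling moment: with the lever still, the beam falls away from there with a time constant of 0.6 to 1.1 s (about 0.45 s with the lever free). To balance at lean a the lever's absolute lean must be about a - 1.53 sin(a), give or take the rider and mass.
- grip (a point): Centre of the lever's black grip bar, 18 mm in diameter, 65 mm long, along damper x, free at its -x end. In the damper's frame: x = -140 mm, y = -140 mm x sin(lean), z = 115 mm + 140 mm x cos(lean), with the lever's absolute lean. Pinch from above, fingers closing along damper y; the bar may turn between the pads.
- pointer_tip (a point): Tip of the red pointer, 165 mm from the shaft axis, at damper x = 105 mm.
- mark_point (a point): Point just under the green tab (16 mm wide), 165 mm from the shaft axis, at damper x = 105 mm: where the pointer tip must stand.
- beam_mid (a point): Middle of the beam, not to be touched: aluminium bar 290 mm long along its y, steel weights 50 mm in diameter (0.45 kg) 150 mm either side, red pointer along z with a brass weight. Point on the shaft axis at damper x = 105 mm. A small copper rider, clamped up to 30 mm off the middle, adds a torque of up to 0.012 N m either way.
- rider: Small copper clamp, 22 x 18 x 26 mm, on the beam bar; leave it where it is. Origin at its centre.
- glue: Round can of glue, 76 mm in diameter, 110 mm high, bystander. Origin under its centre.
- dye: Amber bottle of edge dye, 52 mm in diameter, 120 mm high, bystander. Origin under its centre.
- spool: Blue spool of thread, 52 mm in diameter, 60 mm high, bystander. Origin under its centre.
- mug: White mug, 76 mm in diameter, 90 mm high, bystander. Origin under its centre.
- mallet: Hammer lying on the bench, bystander.
- anvil: Steel bench block 100 x 70 x 35 mm, bystander. Origin under its centre.

How it is judged:
By the outcome, as a careful person would: the job done as asked, in the order asked, and still so for the second after the job is handed in, with the robot touching nothing.
It also fails if it takes over 72 s, if anything falls off the work surface, if the arm or the gripper's body presses on something with over 40 N, if the wrist force passes 120 N, or if a joint passes its speed limit or range.

ROBOT

A 6-joint arm with a two-finger parallel gripper is mounted at the origin on the work surface. World frame = base frame: x ahead of the robot, y to its left, z up, the work surface at z = 0. Lengths are in m, angles in rad, forces in N, time in s.
With the tool pointing down it reaches from about 0.375 to 0.975 m from the base axis. Payload 3.8 kg.
Tool frame: the origin (TCP) lies midway between the tips of the shut fingers; the grasp point (between the pads) lies 19 mm behind it; z points along the fingers, y is the line along which they close (so a half turn about z gives the same grasp; the last joint's range is limited). The gripper opens to 85 mm and grips with 20 to 120 N. Pads are 22 mm wide; open, the fingers measure 114 mm over their backs; the gripper's body (76 mm by 85 mm) begins 54 mm behind the grasp point. The pads swing forward as they close: fully open they stand 13 mm farther back than shut.
Start: joints at [1.076, 0.264, 1.604, -0, 1.274, -0.037], TCP at [0.298, 0.605, 0.231] pointing down, gripper open.
Joint ranges: [-2.63, 2.63], [-0.94, 2.18], [0.31, 2.57], [-1.31, 4.45], [0, 2.66], [-2.55, 2.55]. Speed limits (rad/s): [2.57, 2.57, 3.14, 3.14, 3.14, 3.14].

INTERFACE

Orientations are given as [roll, pitch, yaw] about the fixed x, y, z axes, in that order (R = Rz(yaw) Ry(pitch) Rx(roll)).
In Python, from plant import status, optics, env gives the robot as it stands. The module is installed in compiled form; this text tells all that it offers.
- The arm moves only by the shell command python3 -m pendant 'ROWS' [FORCE]. ROWS is JSON, a list of rows, each a list of 7 numbers: the shift along the tool's x, y, z scaled (see below), then the turn, a rotation vector about the tool's x, y, z scaled (see below), then the opening, from -1 (shut) to 1 (fully open). In form: [[tx, ty, tz, ax, ay, az, hand], ...]. A call has 1 to 10 rows; each row shifts and turns the commanded pose from where the row before left it, along the tool's axes as they then stand; what a row does not reach is not made up. The controller multiplies each number of a shift by 400 mm and each number of a turn by 90 degrees. A row lasts 1/8 s, in which the tool goes at most 62.5 mm and 10.7 degrees, less where a joint would pass 70% of its speed; a pose out of reach is approached as far as the arm can. A call with a number of a shift or a turn outside -1 to 1 is refused whole. A call with a gripper value outside its range is refused whole. The fingers move at their own pace and stop on an object; FORCE is the grip in N (left out, the last holds). Time passes only in rows, so rows that do not move let the fingers close. It gives the time, the measured TCP pose, the force, the opening and the grip force at its end, in the units of the state.
- status.read_state(): the state, without advancing time (a new reading comes with each control period).
- optics.snapshot(name): name is "scene" or "top"; returns a dict with "pixels" (384x512x3 uint8, red, green, blue), "depth" (384x512 float32, m along the optical axis (not along the pixel's ray), 0 where there is no reading), "K" (3x3 intrinsics, pixels), "R" (3x3) and "t" (3): a world point X has camera coordinates R X + t. Camera axes: x right, y down, z forward; pixel columns grow to the right and rows downward; lengths in m; the calibration is good to about 2 mm. A picture is of the moment at which its call begins.
- env.close_job(): hands the job in; it is judged then, once.
The state is a dict: "t": time; "joints": joint angles; "qvel": joint speeds; "tau": joint torques, N m; "eef_pos": TCP position; "eef_rot": TCP orientation; "contact_force": force on the tool from outside, world axes, zero at the start; "wrist_torque": the same for the moment, N m; "width": finger opening in m; "finger_force": force on a finger pad.
Only numpy, scipy, OpenCV 4.12 (cv2) and the standard library are available. Lean on these libraries where they do the work, as an engineer would, in place of code of your own. Each camera call takes 0.05 s, during which the arm holds its last target. There are 200 camera calls.

## Working session

There is one attempt and no reset: what is moved stays moved. The work goes in short steps, Python scripts to look and compute and a shell command to move; the robot and the scene stay as the last step left them, time stands still between calls to the robot, and variables do not carry over. Pictures are saved under pics/ and viewed, at most 10 in all, crops included, and the job is handed in when it is done.

```bash
mkdir -p pics; python3 - <<'E'
from plant import status, optics
import cv2, numpy as np
s=status.read_state(); print(s)
for n in ("scene","top"):
    d=optics.snapshot(n); np.savez(n+"0.npz",**d)
    cv2.imwrite(f"pics/{n}0.png",d["pixels"][:,:,::-1]); print(n,d["K"].tolist(),d["R"].round(4).tolist(),d["t"].round(4).tolist())
E
```

```text
{'t': 0.0, 'joints': array([ 1.07611262e+00,  2.64730660e-01,  1.60539024e+00,  1.24135337e-05,
        1.27369548e+00, -3.68962990e-02]), 'qvel': array([-0.00044414,  0.0008082 , -0.00063371,  0.00045927,  0.00027785,
       -0.00147976]), 'tau': array([ 1.30972039e-03, -5.15101254e+01, -3.67319298e+01, -1.52814564e-04,
        1.31420323e-02, -2.32736693e-05]), 'eef_pos': array([0.29797153, 0.60484995, 0.22996841]), 'eef_rot': array([-3.13937087e+00, -9.38824471e-05,  2.68380150e+00]), 'contact_force': array([ 0.21364251, -0.29531922,  0.54938742]), 'wrist_torque': array([-0.00549254, -0.00593084,  0.04218602]), 'finger_force': 0.0, 'width': 0.08517762922658613}
scene [[399.35259084796905, 0.0, 251.27210851475434], [0.0, 399.35259084796905, 191.27381714431772], [0.0, 0.0, 1.0]] [[0.4771, 0.8788, 0.0137], [0.7255, -0.385, -0.5705], [-0.496, 0.2821, -0.8212]] [-0.2713, -0.3068, 1.9115]
top [[395.7722989433523, 0.0, 244.8379817900716], [0.0, 395.7722989433523, 187.64399037901123], [0.0, 0.0, 1.0]] [[0.0238, -0.9996, 0.015], [-0.9959, -0.025, -0.0875], [0.0878, -0.0129, -0.9961]] [-0.0138, 0.6113, 1.6281]
```

View pics/scene0.png

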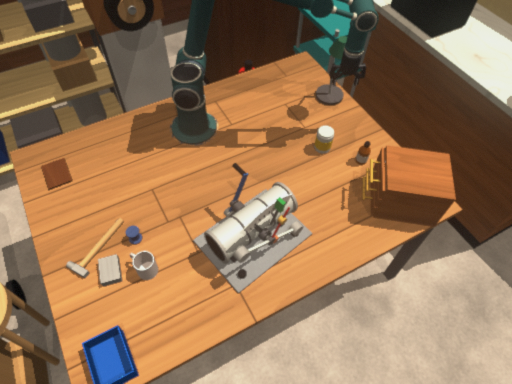

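View pics/top0.png

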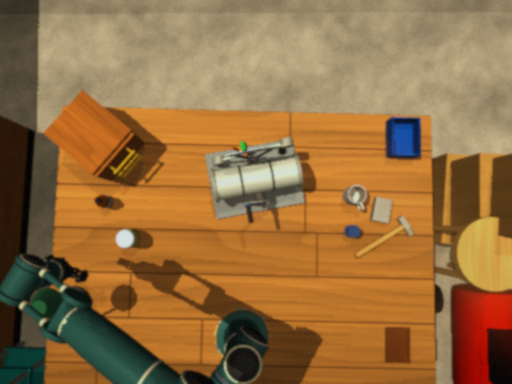

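The scene view shows the damper at about (255,230), its lever up at (240,180) and the green tab near (281,203). In the top view it is at (255,178), with the lever near (250,213) and the green tab near (242,147). Next I'll zoom in on it and measure.

```bash
cat > h.py <<'E'
import numpy as np, cv2
def load(n): return dict(np.load(n))
def world(d):
    h,w=d["depth"].shape; v,u=np.mgrid[:h,:w]; z=d["depth"]
    P=np.stack([(u-d["K"][0,2])/d["K"][0,0]*z,(v-d["K"][1,2])/d["K"][1,1]*z,z],-1)
    return (P-d["t"])@d["R"]
def proj(d,X):
    c=np.atleast_2d(X)@d["R"].T+d["t"]; return (c@d["K"].T)[:,:2]/c[:,2:]
def ray(d,uv):
    r=d["R"].T@np.linalg.solve(d["K"],[uv[0],uv[1],1]); return -d["R"].T@d["t"],r/np.linalg.norm(r)
def tri(d1,p1,d2,p2):
    A=np.zeros((3,3));b=np.zeros(3);R=[ray(d1,p1),ray(d2,p2)]
    for o,r in R:
        M=np.eye(3)-np.outer(r,r);A+=M;b+=M@o
    X=np.linalg.solve(A,b); return X,[np.linalg.norm((np.eye(3)-np.outer(r,r))@(X-o)) for o,r in R]
def onz(d,uv,z):
    o,r=ray(d,uv); return o+r*(z-o[2])/r[2]
E
python3 - <<'E'
from h import *
s,t=load("scene0.npz"),load("top0.npz")
a=cv2.resize(s["pixels"][155:290,190:320,::-1],None,fx=4,fy=4,interpolation=cv2.INTER_CUBIC)
b=cv2.resize(t["pixels"][130:225,195:312,::-1],None,fx=4,fy=4,interpolation=cv2.INTER_CUBIC)
cv2.imwrite("pics/s1.png",a);cv2.imwrite("pics/t1.png",b)
for n,d,box in (("s",s,(155,290,190,320)),("t",t,(130,225,195,312))):
    W=world(d);hsv=cv2.cvtColor(d["pixels"],cv2.COLOR_RGB2HSV)
    m=np.zeros(hsv.shape[:2],bool);m[box[0]:box[1],box[2]:box[3]]=1
    H,S,V=hsv[...,0],hsv[...,1],hsv[...,2]
    for c,k in (("green",(abs(H-60.)<15)&(S>120)),("red",((H<6)|(H>174))&(S>130)),("blue",(abs(H-112.)<10)&(S>80)),("copper",(H>6)&(H<14)&(S>120))):
        k=k&m;v,u=np.nonzero(k)
        if len(u): print(n,c,len(u),u.mean().round(1),v.mean().round(1),u.min(),u.max(),v.min(),v.max(),np.median(W[k],0).round(3))
    g=m&(S<60)&(W[...,2]>0.004)&(W[...,2]<0.022)
    v,u=np.nonzero(g);r=cv2.minAreaRect(W[g][:,:2].astype(np.float32));print(n,"plate",g.sum(),r)
    P=W[m&(S<60)&(W[...,2]>.165)&(W[...,2]<.18)];c=P.mean(0);w,V2=np.linalg.eigh(np.cov(P[:,:2].T));print("duct top",len(P),c.round(3),V2[:,1].round(3))
E
```

```text
s green 29 280.8 201.4 278 284 198 204 [0.732 0.013 0.328]
s red 35 280.4 221.7 272 288 208 236 [0.738 0.015 0.185]
s blue 4 244.8 174.2 244 246 174 175 [ 0.533 -0.012  0.254]
s copper 630 237.5 220.6 190 319 155 289 [ 0.551 -0.04   0.002]
s plate 2487 ((0.6549525260925293, -0.03944970667362213), (0.2798667848110199, 0.38136565685272217), 11.84383487701416)
duct top 1285 [ 0.652 -0.065  0.173] [-0.289  0.957]
t green 34 242.9 145.6 241 245 142 149 [0.73  0.015 0.327]
t blue 3 248.7 204.7 248 249 204 205 [ 0.529 -0.012  0.254]
t copper 40 241.1 159.6 232 252 146 220 [0.734 0.009 0.163]
t plate 1928 ((0.6551215648651123, -0.03900504112243652), (0.27366504073143005, 0.3718831241130829), 12.032844543457031)
duct top 1459 [ 0.645 -0.038  0.172] [-0.216  0.976]
```

View pics/s1.png

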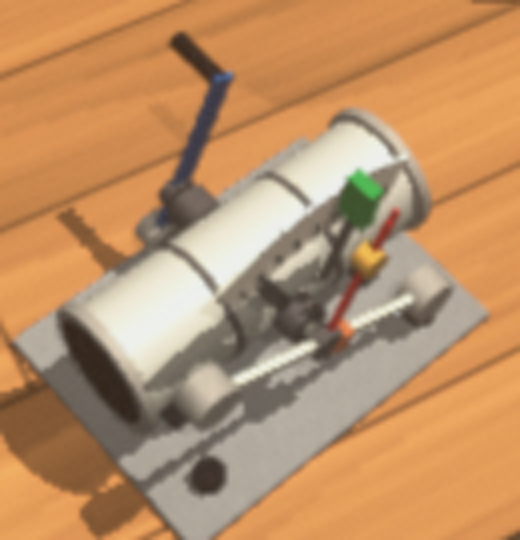

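View pics/t1.png

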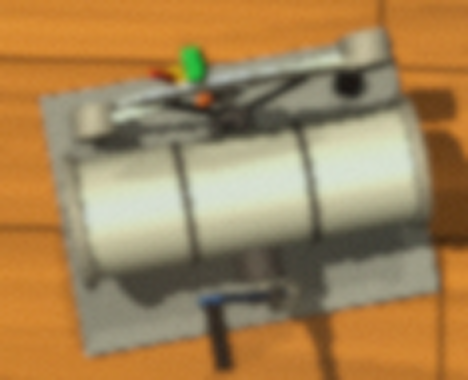

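The enlarged views show the pointer leaning left with the green tab to its right (scene crop: tab (362,198), red pointer (335,325) to (397,213), grip bar (200,55)). I'll work out the damper pose from the plate and calibrate the pointer measurement in the pointer plane.

```bash
cat >> h.py <<'E'
yaw=np.radians(11.94); Rd=np.array([[np.cos(yaw),-np.sin(yaw),0],[np.sin(yaw),np.cos(yaw),0],[0,0,1]])
O=np.array([0.655,-0.0392,0])-Rd@[0.01,0,0]
def body(X): return (np.asarray(X)-O)@Rd
def wld(b): return Rd@np.asarray(b)+O
def onplane(d,u,v,xb):
    o,r=ray(d,(u,v)); o=body(o); r=r@Rd; return o+r*(xb-o[0])/r[0]
def masks(d):
    hsv=cv2.cvtColor(d["pixels"],cv2.COLOR_RGB2HSV).astype(int);H,S,V=hsv[...,0],hsv[...,1],hsv[...,2]
    m=np.zeros(H.shape,bool);m[185:250,240:320]=1
    return m&(abs(H-60)<15)&(S>120), m&((H<6)|(H>174))&(S>130)
def lean(d):
    """weighted line fit of red pixels in plane x=.105"""
    g,r=masks(d); v,u=np.nonzero(r)
    P=np.array([onplane(d,a,b,.105) for a,b in zip(u,v)]); q=P[:,1:]-[0,.115]; R=np.hypot(*q.T)
    k=(R>.05)&(R<.18)&(abs(np.arctan2(-q[:,0],q[:,1]))<.7); q=q[k];R=R[k]; c=q.sum(0)
    return np.arctan2(-c[0],c[1]),k.sum(),R.min(),R.max()
def mark(d):
    g,r=masks(d); v,u=np.nonzero(g); return onplane(d,u.mean(),v.mean(),.1), len(u)
E
python3 - <<'E'
from h import *
s,t=load("scene0.npz"),load("top0.npz")
print("O",O,lean(s))
P,n=mark(s);print("tab scene",P,np.arctan2(-P[1],P[2]-.115))
X,e=tri(s,(280.8,201.4),t,(242.9,145.6));b=body(X);print("tab tri",b,e,np.arctan2(-b[1],b[2]-.115))
for l in (-.45,-.3,0,.45):
    print(l,"tip px",proj(s,wld([.105,-.165*np.sin(l),.115+.165*np.cos(l)])).round(1),"grip",wld([-.142,-.14*np.sin(l),.115+.14*np.cos(l)]).round(4))
print("grip outer end px scene",proj(s,wld([-.1725,.0609,.241])).round(1),"top",proj(t,wld([-.1725,.0609,.241])).round(1))
print("grip inner px scene",proj(s,wld([-.1075,.0609,.241])).round(1),"top",proj(t,wld([-.1075,.0609,.241])).round(1))
W=world(s)
# rider in crop at (343,330)/4+offset ; dark grip px
for u,v in ((190+343/4,155+330/4),(190+340/4,155+325/4)): print("rider",body(W[int(v),int(u)]).round(3))
print("beam mid px",proj(s,wld([.105,0,.115])).round(1))
E
```

```text
O [ 0.64521635 -0.04126887  0.        ] (np.float64(-0.40862601645567587), np.int64(29), np.float64(0.05001780462397699), np.float64(0.16503824532102634))
tab scene [0.1        0.03233064 0.33463092] -0.14615477908688146
tab tri [0.09557289 0.03740824 0.32439542] [np.float64(3.719378287031408e-05), np.float64(3.719378287030839e-05)] -0.17678384039960673
-0.45 tip px [[288.8 207.6]] grip [ 0.4937 -0.0111  0.2411]
-0.3 tip px [[284.1 209.9]] grip [ 0.4977 -0.0302  0.2487]
0 tip px [[273.4 216.9]] grip [ 0.5063 -0.0706  0.255 ]
0.45 tip px [[256.6 231.7]] grip [ 0.5189 -0.1302  0.2411]
grip outer end px scene [[234.5 164. ]] top [[249.9 223.3]]
grip inner px scene [[245.8 174.7]] top [[246.6 205.6]]
rider [0.107 0.019 0.121]
rider [0.102 0.024 0.116]
beam mid px [[270.7 240.5]]
```

```bash
python3 - <<'E'
from h import *
s,t=load("scene0.npz"),load("top0.npz")
hsv=lambda d:cv2.cvtColor(d["pixels"],cv2.COLOR_RGB2HSV).astype(int)
for n,d in(("s",s),("t",t)):
    h=hsv(d);W=body(world(d));g=(abs(h[...,0]-60)<18)&(h[...,1]>90);g[:130]=0;g[215:]=0;g[:,:235]=0;g[:,290:]=0
    for v,u in zip(*np.nonzero(g)):
        p=W[v,u];print(n,u,v,p.round(3),round(np.arctan2(-p[1],p[2]-.115),3),h[v,u])
g,r=masks(s)
for v,u in zip(*np.nonzero(r)):
    p=onplane(s,u,v,.105)-[0,0,.115];print("r",u,v,p[1:].round(3),round(np.hypot(*p[1:]),3),round(np.arctan2(-p[1],p[2]),3))
E
```

```text
s 279 198 [0.084 0.04  0.328] -0.186 [ 61 121 188]
s 280 198 [0.087 0.041 0.331] -0.188 [ 61 103 195]
s 277 199 [0.083 0.032 0.328] -0.15 [ 60  95 180]
s 278 199 [0.086 0.033 0.331] -0.153 [ 61 130 183]
s 279 199 [0.085 0.039 0.325] -0.184 [ 61 143 186]
s 280 199 [0.088 0.04  0.327] -0.189 [ 61 136 185]
s 281 199 [0.091 0.042 0.329] -0.193 [ 59 120 182]
s 282 199 [0.092 0.046 0.325] -0.217 [ 53  91 160]
s 277 200 [0.085 0.03  0.327] -0.143 [ 54 103 124]
s 278 200 [0.087 0.032 0.328] -0.15 [ 59 132 157]
s 279 200 [0.091 0.033 0.331] -0.153 [ 61 138 179]
s 280 200 [0.094 0.035 0.333] -0.158 [ 61 143 185]
s 281 200 [0.093 0.04  0.327] -0.188 [ 61 141 183]
s 282 200 [0.095 0.043 0.326] -0.201 [ 59 128 176]
s 283 200 [0.097 0.045 0.327] -0.211 [ 54 100 156]
s 277 201 [0.084 0.032 0.318] -0.156 [ 48 108  90]
s 278 201 [0.09  0.03  0.326] -0.143 [ 53 127 110]
s 279 201 [0.093 0.031 0.329] -0.146 [ 59 132 153]
s 280 201 [0.094 0.035 0.327] -0.166 [ 61 139 178]
s 281 201 [0.096 0.037 0.327] -0.174 [ 61 142 185]
s 282 201 [0.097 0.041 0.325] -0.195 [ 61 141 184]
s 283 201 [0.1   0.042 0.328] -
[... 6187 characters left out ...]
r 279 224 [0.033 0.082] 0.088 -0.383
r 278 225 [0.028 0.08 ] 0.085 -0.342
r 279 225 [0.034 0.074] 0.082 -0.427
r 277 226 [0.024 0.078] 0.082 -0.297
r 278 226 [0.029 0.072] 0.078 -0.384
r 277 227 [0.025 0.07 ] 0.075 -0.336
r 278 227 [0.03  0.065] 0.071 -0.434
r 277 228 [0.025 0.063] 0.068 -0.385
r 276 229 [0.021 0.061] 0.064 -0.329
r 277 229 [0.026 0.055] 0.061 -0.445
r 276 230 [0.021 0.053] 0.057 -0.386
r 275 231 [0.017 0.051] 0.054 -0.319
r 276 231 [0.022 0.045] 0.05 -0.459
r 275 232 [0.018 0.043] 0.046 -0.388
r 274 233 [0.013 0.041] 0.043 -0.305
r 274 234 [0.014 0.033] 0.036 -0.391
r 273 235 [0.009 0.031] 0.032 -0.28
r 272 236 [0.004 0.029] 0.029 -0.146
r 273 236 [0.01  0.023] 0.025 -0.396
```

```bash
python3 -m pendant '[[0,0,-0.05,0,0,-0.106,1],[0,0,-0.05,0,0,-0.106,1],[0,0,-0.05,0,0,-0.106,1],[0,0,-0.05,0,0,-0.106,1],[0,-0.05,0,0,0,0,1],[0,-0.1,0,0,0,0,1],[0,-0.134,0,0,0,0,1],[0,-0.134,0,0,0,0,1],[0,-0.134,0,0,0,0,1],[0,-0.134,0,0,0,0,1]]' 60
python3 -m pendant '[[-0.016,-0.134,0,0,0,0,1],[-0.016,-0.134,0,0,0,0,1],[-0.016,-0.134,0,0,0,0,1],[-0.016,-0.134,0,0,0,0,1],[-0.016,-0.12,0,0,0,0,1],[-0.016,-0.1,0,0,0,0,1],[-0.016,-0.06,0,0,0,0,1],[-0.016,-0.03,0,0,0,0,1],[0,0,0,0,0,0,1]]'
python3 - <<'E'
from h import *
from plant import status
s=status.read_state(); print(s["joints"].round(2),"tcp body",body(s["eef_pos"]).round(4),s["eef_rot"],"target",[-.142,.0609,.222])
E
```

```text
t: 1.35
eef_pos: [0.3544, 0.3338, 0.3095]
eef_rot: [-3.14, -0.002, -2.937]
contact_force: [1.2, -0.1, 0.2]
width: 0.0853
finger_force: 0.0
t: 2.48
eef_pos: [0.4746, 0.016, 0.3103]
eef_rot: [3.141, -0.002, -2.936]
contact_force: [-0.6, 0.0, 0.9]
width: 0.0852
finger_force: 0.0
[-0.02 -0.16  1.91  0.    1.4  -1.8 ] tcp body [-0.155   0.0914  0.3103] [ 3.14103865e+00 -1.61024106e-03 -2.93595783e+00] target [-0.142, 0.0609, 0.222]
```

```bash
python3 -m pendant '[[-0.0325,-0.05,0.01,0,0,0,1],[0,-0.026,0.04,0,0,0,1],[0,0,0.06,0,0,0,1],[0,0,0.05,0,0,0,1],[0,0,0.04,0,0,0,1],[0,0,0.02,0,0,0,1],[0,0,0,0,0,0,1],[0,0,0,0,0,0,1]]' 60
python3 - <<'E'
from h import *
from plant import status,optics
s=status.read_state(); print(s["t"],"tcp body",body(s["eef_pos"]).round(4),"target",[-.142,.0609,.222])
d=optics.snapshot("scene");np.savez("scene1.npz",**d);a=d["pixels"][130:270,190:330,::-1]
t=optics.snapshot("top");b=t["pixels"][110:250,190:330,::-1]
cv2.imwrite("pics/g1.png",cv2.resize(np.hstack([a,b]),(800,400),interpolation=cv2.INTER_CUBIC)); print(lean(d))
E
```

```text
t: 3.48
eef_pos: [0.4947, -0.0106, 0.2241]
eef_rot: [-3.141, 0.001, -2.933]
contact_force: [0.9, -0.8, -0.1]
width: 0.085
finger_force: 0.0
3.475 tcp body [-0.1409  0.0612  0.2241] target [-0.142, 0.0609, 0.222]
(np.float64(-0.4079367461916086), np.int64(28), np.float64(0.05001780462397699), np.float64(0.16503824532102634))
```

View pics/g1.png

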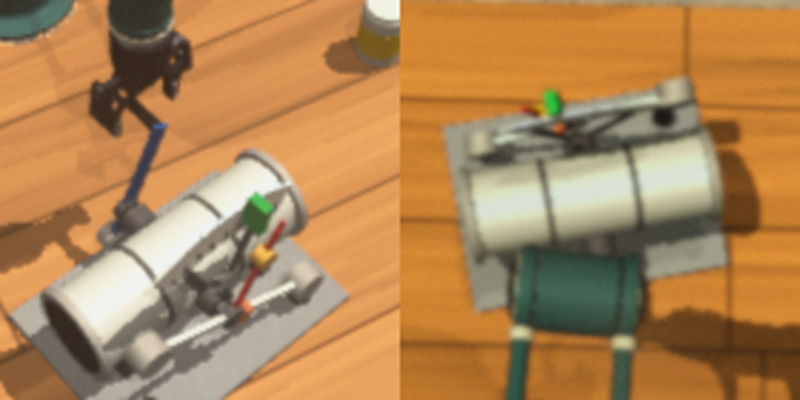

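The bar sits between the open fingers (scene crop (130,105), fingers at (105,100) and (178,65)), and nothing blocks the pointer. I'll close the gripper and write the estimator and planner.

```bash
python3 -m pendant '[[0,0,0,0,0,0,-1],[0,0,0,0,0,0,-1],[0,0,0,0,0,0,-1],[0,0,0,0,0,0,-1],[0,0,0,0,0,0,-1],[0,0,0,0,0,0,-1]]' 60
cat > meas.py <<'E'
import sys, os, json
from h import *
from plant import status, optics
from scipy.optimize import minimize
SEG=.3; RADIUS=.14
def phi_of(s):
    p=body(s["eef_pos"]); return np.arcsin(np.clip(-p[1]/RADIUS,-1,1)),p
def lean2(d,dy=0.0):
    hsv=cv2.cvtColor(d["pixels"],cv2.COLOR_RGB2HSV).astype(float);H,S=hsv[...,0],hsv[...,1]
    w=np.clip((S-100)/60,0,1)*((H<6)|(H>174)); w[:185]=0;w[250:]=0;w[:,:235]=0;w[:,315:]=0
    v,u=np.nonzero(w); P=np.array([onplane(d,a,b,.105) for a,b in zip(u,v)]); q=P[:,1:]-[-dy,.115]; R=np.hypot(*q.T)
    k=(R>.04)&(R<.18)&(abs(np.arctan2(-q[:,0],q[:,1]))<.75); c=(q[k]*w[v,u][k,None]).sum(0)
    return np.arctan2(-c[0],c[1]),k.sum()
def step(th,om,sc,tr,ph,dph,dt):
    T=sc*.107*np.sin(th)+.07*(ph-th)+.006*(dph-om)-.004*om+tr
    om=om+dt*T/(.0228*sc); th=th+dt*om
    hit=((th<=-.45)&(om<0))|((th>=.45)&(om>0)); return np.clip(th,-.45,.45),np.where(hit,0,om)
def main(target,pen,wv):
    s0=status.read_state(); d=optics.snapshot("scene"); s1=status.read_state()
    ph0,_=phi_of(s0); ph,p=phi_of(s1); rng=np.random.default_rng()
    if os.path.exists("pf.npz"):
        f=np.load("pf.npz"); X=f["X"]; dy=float(f["dy"]); zoff=float(f["zoff"])
        def prop(X,t0,a,t1,b):
            n=max(1,int(round((t1-t0)/.005))); dt=(t1-t0)/n; dph=(b-a)/(t1-t0)
            th,om=X[:,0],X[:,1]
            for i in range(n): th,om=step(th,om,X[:,2],X[:,3],a+dph*dt*(i+.5),dph,dt)
            X=X.copy(); X[:,0]=th+rng.normal(0,.0015,len(th));X[:,1]=om+rng.normal(0,.01,len(th)); return X
        X=prop(X,float(f["t"]),float(f["ph"]),s0["t"],ph0)
        z,n=lean2(d,dy); lw=-.5*((z-X[:,0])/.010)**2; w=np.exp(lw-lw.max())+1e-9; w/=w.sum()
        X=X[np.searchsorted(np.cumsum(w),(rng.random()+np.arange(len(w)))/len(w)).clip(0,len(w)-1)]
        X[:,2]=np.clip(X[:,2]+rng.normal(0,.006,len(X)),.8,1.25); X[:,3]+=rng.normal(0,.0003,len(X))
        on=X[:,0]<-.449; X[:,0]=np.clip(X[:,0],-.45,.45); X[on,1]=0
        X=prop(X,s0["t"],ph0,s1["t"],ph)
    else:
        ds=[d]+[optics.snapshot("scene") for _ in range(3)]; s1=status.read_state(); ph,p=phi_of(s1)
        from scipy.optimize import brentq
        dy=brentq(lambda y:np.mean([lean2(x,y)[0] for x in ds])+.45,-.015,.015); z,n=lean2(d,dy)
        zoff=p[2]-(.115+.14*np.cos(ph)); N=6000
        X=np.c_[np.full(N,-.45),np.zeros(N),rng.uniform(.8,1.25,N),rng.normal(-.006,.006,N).clip(-.015,.015)]; print("dy",dy,"zoff",zoff)
    np.savez("pf.npz",X=X,dy=dy,zoff=zoff,t=s1["t"],ph=ph)
    m=X.mean(0); open("log.txt","a").write(json.dumps([s0["t"],ph0,float(z)]+m.tolist())+"\n")
    print(f"t {s1['t']:.2f} phi {ph:.3f} z {z:.3f} n{n} | th {m[0]:.3f} om {m[1]:.3f} s {m[2]:.2f} tr {m[3]:.4f} sd",X.std(0).round(4),"F",s1["contact_force"].round(1),"px",p.round(4))
    if target is None: return
    N=8; K=12
    aeq=lambda a:a-(m[2]*.107*np.sin(a)+m[3])/.07
    def sim(u,full=False):
        th,om=np.float64(m[0]),np.float64(m[1]); a=ph; c=0; tr=[]
        for b in u:
            for i in range(K+2):
                r=min((i+.5)/(K-2),1) if i<K-2 else 1
                th,om=step(th,om,m[2],m[3],a+(b-a)*r,(b-a)/.25 if i<10 else 0,.3/(K+2))
            c+=(th-target)**2+wv*om**2+pen*(b-a)**2; a=b; tr.append((round(float(th),3),round(float(om),3)))
        return tr if full else c+2*((th-target)**2+.5*om**2)+.3*(u[-1]-aeq(target))**2*0
    u0=np.full(N,np.clip(aeq(target),-.6,.6)); best=minimize(sim,u0,bounds=[(-.7,.7)]*N,method="L-BFGS-B")
    u=best.x; print("eq",round(aeq(target),3),"plan",u.round(3),sim(u,True)[:6])
    y,zz=p[1],p[2]; a=ph
    for b in u[:3]:
        rows=[]
        for k in (.5,1):
            q=a+(b-a)*k; ny,nz=-.14*np.sin(q),.115+.14*np.cos(q)+zoff
            rows.append([0,round((ny-y)/.4,3),round(-(nz-zz)/.4,3)]); y+=rows[-1][1]*.4; zz-=rows[-1][2]*.4
        print(rows); a=b
if __name__=="__main__":
    a=sys.argv[1:]; main(float(a[0]) if a else None,float(a[1]) if len(a)>1 else .03,float(a[2]) if len(a)>2 else .1)
E
rm -f pf.npz; python3 meas.py -0.18 0.03 0.1
```

```text
t: 4.32
eef_pos: [0.4941, -0.0105, 0.2235]
eef_rot: [-3.142, 0.0, -2.933]
contact_force: [-0.9, 0.1, 0.8]
width: 0.016
finger_force: 58.4
dy 0.0053089397145193 zoff -0.017415940849002276
t 4.53 phi -0.454 z -0.450 n39 | th -0.450 om 0.000 s 1.03 tr -0.0059 sd [0.     0.     0.129  0.0057] F [-0.8 -0.   2.5] px [-0.1415  0.0613  0.2234]
eq 0.185 plan [-0.454 -0.454 -0.454 -0.454 -0.454 -0.454 -0.454 -0.454] [(-0.45, 0.0), (-0.45, 0.0), (-0.45, 0.0), (-0.45, 0.0), (-0.45, 0.0), (-0.45, 0.0)]
[[0, np.float64(0.0), np.float64(0.0)], [0, np.float64(0.0), np.float64(0.0)]]
[[0, np.float64(0.0), np.float64(0.0)], [0, np.float64(0.0), np.float64(0.0)]]
[[0, np.float64(0.0), np.float64(0.0)], [0, np.float64(0.0), np.float64(0.0)]]
```

```bash
sed -i 's|u0=np.full.*|best=min((minimize(sim,np.clip(aeq(target)+o*np.exp(-np.arange(N)/1.5),-.65,.65),bounds=[(-.7,.7)]*N,method="L-BFGS-B") for o in (0,.2,.4,-.2,-.4)),key=lambda r:r.fun)|' meas.py
python3 -m pendant '[[0,-0.032,-0.014,0,0,0,-1],[0,-0.033,-0.0105,0,0,0,-1],[0,-0.034,-0.007,0,0,0,-1],[0,-0.035,-0.004,0,0,0,-1],[0,-0.035,0,0,0,0,-1],[0,-0.035,0.0035,0,0,0,-1]]' |head -1
python3 meas.py; python3 -m pendant '[[0,-0.018,0.003,0,0,0,-1],[0,-0.018,0.004,0,0,0,-1]]' |head -1; python3 meas.py -0.18
```

```text
t: 5.28
t 5.33 phi 0.164 z -0.452 n40 | th -0.449 om -0.002 s 1.03 tr -0.0060 sd [0.0021 0.0205 0.1288 0.0056] F [-0.9  1.8  7.2] px [-0.1412 -0.0229  0.237 ]
t: 5.58
t 5.62 phi 0.264 z -0.450 n41 | th -0.448 om 0.006 s 1.04 tr -0.0066 sd [0.0039 0.0288 0.1245 0.0053] F [-0.6  1.9  4.9] px [-0.1411 -0.0365  0.2337]
eq 0.2 plan [0.572 0.41  0.243 0.182 0.171 0.168 0.169 0.175] [(-0.423, 0.177), (-0.356, 0.253), (-0.286, 0.209), (-0.234, 0.139), (-0.202, 0.081), (-0.185, 0.04)]
[[0, np.float64(-0.051), np.float64(0.02)], [0, np.float64(-0.047), np.float64(0.026)]]
[[0, np.float64(0.024), np.float64(-0.014)], [0, np.float64(0.026), np.float64(-0.013)]]
[[0, np.float64(0.027), np.float64(-0.01)], [0, np.float64(0.028), np.float64(-0.008)]]
```

```bash
python3 -m pendant '[[0,-0.017,0.005,0,0,0,-1],[0,-0.017,0.005,0,0,0,-1]]' |head -1; python3 meas.py; python3 -m pendant '[[0,0,0,0,0,0,-1],[0,0,0,0,0,0,-1]]' |head -1;  python3 meas.py -0.18
```

```text
t: 5.88
t 5.92 phi 0.363 z -0.447 n37 | th -0.446 om 0.023 s 1.07 tr -0.0075 sd [0.0058 0.0393 0.1168 0.0051] F [1.4 1.9 3.1] px [-0.1412 -0.0497  0.2291]
t: 6.18
t 6.22 phi 0.356 z -0.433 n42 | th -0.437 om 0.042 s 1.06 tr -0.0070 sd [0.0123 0.0485 0.1132 0.0052] F [3.2 0.1 2.2] px [-0.1412 -0.0488  0.2294]
eq 0.21 plan [0.7   0.309 0.104 0.114 0.171 0.204 0.212 0.21 ] [(-0.388, 0.302), (-0.292, 0.306), (-0.221, 0.166), (-0.19, 0.055), (-0.181, 0.01), (-0.18, 0.0)]
[[0, np.float64(-0.054), np.float64(0.027)], [0, np.float64(-0.049), np.float64(0.035)]]
[[0, np.float64(0.056), np.float64(-0.039)], [0, np.float64(0.063), np.float64(-0.027)]]
[[0, np.float64(0.034), np.float64(-0.009)], [0, np.float64(0.036), np.float64(-0.005)]]
```

```bash
python3 -m pendant '[[0,-0.016,0.006,0,0,0,-1],[0,0,0,0,0,0,-1]]' |head -1; python3 meas.py; python3 -m pendant '[[0,0,0,0,0,0,-1],[0,0,0,0,0,0,-1]]' |head -1;  python3 meas.py -0.18
```

```text
t: 6.48
t 6.53 phi 0.398 z -0.395 n37 | th -0.389 om 0.167 s 1.01 tr -0.0054 sd [0.0109 0.0311 0.1068 0.0053] F [2.3 4.3 4.1] px [-0.1412 -0.0542  0.2271]
t: 6.78
t 6.83 phi 0.397 z -0.334 n29 | th -0.321 om 0.268 s 1.01 tr -0.0055 sd [0.0099 0.0284 0.1063 0.0053] F [1.4 4.9 5.7] px [-0.1412 -0.0542  0.2271]
eq 0.174 plan [0.17  0.091 0.119 0.156 0.172 0.175 0.175 0.174] [(-0.248, 0.207), (-0.203, 0.098), (-0.186, 0.03), (-0.181, 0.005), (-0.181, 0.001), (-0.181, 0.001)]
[[0, np.float64(0.037), np.float64(-0.012)], [0, np.float64(0.039), np.float64(-0.009)]]
[[0, np.float64(0.014), np.float64(-0.002)], [0, np.float64(0.014), np.float64(-0.002)]]
[[0, np.float64(-0.005), np.float64(0.001)], [0, np.float64(-0.005), np.float64(0.0)]]
```

```bash
python3 -m pendant '[[0,0.037,-0.012,0,0,0,-1],[0,0.039,-0.009,0,0,0,-1]]' |head -1;  python3 meas.py -0.18
```

```text
t: 7.08
t 7.12 phi 0.182 z -0.250 n22 | th -0.239 om 0.233 s 1.01 tr -0.0052 sd [0.0099 0.0394 0.1038 0.005 ] F [-0.7 -1.8  7.6] px [-0.1412 -0.0253  0.2376]
eq 0.172 plan [0.04  0.101 0.158 0.176 0.175 0.172 0.171 0.171] [(-0.191, 0.09), (-0.178, 0.011), (-0.179, -0.006), (-0.18, -0.003), (-0.181, 0.0), (-0.18, 0.001)]
[[0, np.float64(0.025), np.float64(0.002)], [0, np.float64(0.024), np.float64(-0.002)]]
[[0, np.float64(-0.01), np.float64(0.001)], [0, np.float64(-0.011), np.float64(0.001)]]
[[0, np.float64(-0.01), np.float64(0.001)], [0, np.float64(-0.01), np.float64(0.001)]]
```

```bash
python3 -m pendant '[[0,0.025,0.002,0,0,0,-1],[0,0.024,-0.002,0,0,0,-1]]' |head -1;  python3 meas.py -0.18
python3 - <<'E'
from h import *
from plant import optics
d=optics.snapshot("scene");np.savez("scene2.npz",**d)
cv2.imwrite("pics/b1.png",cv2.resize(d["pixels"][190:255,245:310,::-1],None,fx=8,fy=8,interpolation=cv2.INTER_CUBIC))
E
```

```text
t: 7.38
t 7.42 phi 0.048 z -0.171 n23 | th -0.167 om 0.165 s 1.07 tr -0.0020 sd [0.011  0.0491 0.084  0.0039] F [-4.  -4.7 15.3] px [-0.1411 -0.0067  0.239 ]
eq 0.142 plan [-0.078  0.076  0.158  0.165  0.152  0.143  0.141  0.141] [(-0.144, -0.007), (-0.157, -0.058), (-0.172, -0.037), (-0.179, -0.012), (-0.18, -0.001), (-0.18, 0.001)]
[[0, np.float64(0.022), np.float64(0.004)], [0, np.float64(0.022), np.float64(0.001)]]
[[0, np.float64(-0.027), np.float64(-0.001)], [0, np.float64(-0.027), np.float64(0.001)]]
[[0, np.float64(-0.014), np.float64(0.001)], [0, np.float64(-0.014), np.float64(0.002)]]
```

View pics/b1.png

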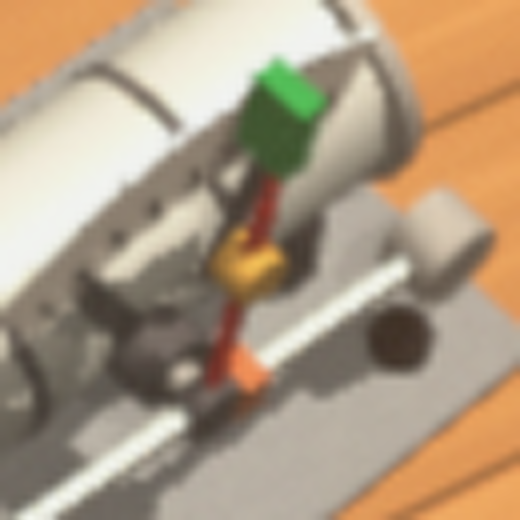

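The pointer is now under the green tab: it meets the tab's lower edge at crop (275,180), with the brass weight at (250,265). It is still drifting right, so I'll brake it.

```bash
python3 -m pendant '[[0,0.024,0.004,0,0,0,-1],[0,0.022,0.001,0,0,0,-1]]' |head -1;  python3 meas.py -0.18
```

```text
t: 7.72
t 7.78 phi -0.085 z -0.146 n26 | th -0.147 om -0.045 s 1.06 tr -0.0027 sd [0.0113 0.0461 0.0579 0.0024] F [-5.5 -3.9 20.7] px [-0.141   0.0119  0.2379]
eq 0.148 plan [0.132 0.184 0.169 0.152 0.146 0.146 0.147 0.148] [(-0.165, -0.059), (-0.178, -0.023), (-0.181, -0.002), (-0.181, 0.003), (-0.18, 0.001), (-0.18, 0.0)]
[[0, np.float64(-0.038), np.float64(0.001)], [0, np.float64(-0.038), np.float64(0.003)]]
[[0, np.float64(-0.009), np.float64(0.001)], [0, np.float64(-0.009), np.float64(0.002)]]
[[0, np.float64(0.003), np.float64(-0.001)], [0, np.float64(0.002), np.float64(-0.0)]]
```

```bash
python3 -m pendant '[[0,-0.038,-0.001,0,0,0,-1],[0,-0.038,0.001,0,0,0,-1]]' |head -1;  python3 - <<'E'
import numpy as np
f=dict(np.load("pf.npz"));f["zoff"]=f["zoff"]+.0015;np.savez("pf.npz",**f)
E
python3 meas.py -0.18
```

```text
t: 8.02
t 8.07 phi 0.131 z -0.181 n25 | th -0.183 om -0.104 s 1.04 tr -0.0037 sd [0.0102 0.0333 0.0419 0.0015] F [-2.2  0.5 13.4] px [-0.1412 -0.0183  0.2356]
eq 0.157 plan [0.284 0.205 0.151 0.143 0.151 0.156 0.158 0.157] [(-0.201, -0.006), (-0.195, 0.033), (-0.186, 0.024), (-0.181, 0.008), (-0.18, 0.001), (-0.18, -0.0)]
[[0, np.float64(-0.026), np.float64(-0.001)], [0, np.float64(-0.026), np.float64(0.006)]]
[[0, np.float64(0.013), np.float64(-0.003)], [0, np.float64(0.014), np.float64(-0.003)]]
[[0, np.float64(0.009), np.float64(-0.002)], [0, np.float64(0.009), np.float64(-0.002)]]
```

```bash
python3 -m pendant '[[0,-0.026,-0.001,0,0,0,-1],[0,-0.026,0.006,0,0,0,-1]]' |head -1; python3 meas.py -0.18
```

```text
t: 8.32
t 8.38 phi 0.279 z -0.222 n23 | th -0.220 om -0.047 s 1.02 tr -0.0045 sd [0.0098 0.0282 0.0392 0.0012] F [1.8 1.2 6.6] px [-0.1414 -0.0386  0.2314]
eq 0.163 plan [0.298 0.181 0.139 0.145 0.157 0.163 0.164 0.163] [(-0.218, 0.053), (-0.199, 0.059), (-0.186, 0.029), (-0.181, 0.008), (-0.18, 0.001), (-0.18, -0.0)]
[[0, np.float64(-0.003), np.float64(-0.005)], [0, np.float64(-0.003), np.float64(0.001)]]
[[0, np.float64(0.019), np.float64(-0.005)], [0, np.float64(0.02), np.float64(-0.004)]]
[[0, np.float64(0.008), np.float64(-0.002)], [0, np.float64(0.007), np.float64(-0.001)]]
```

```bash
sed -i 's/np.float64//' /dev/null; tail -2 log.txt
```

```text
[8.025, 0.12032454236588352, -0.18075743119277807, -0.18337127241441445, -0.10443257404546877, 1.0365467975670795, -0.003749322568880416]
[8.325, 0.2669241353292194, -0.22182567528047262, -0.21968730276549975, -0.04723484145459905, 1.0208690299706136, -0.00448762515779797]sed: couldn't edit /dev/null: not a regular file
```

```bash
python3 -m pendant '[[0,-0.003,-0.005,0,0,0,-1],[0,-0.003,0.001,0,0,0,-1]]' |head -1; python3 meas.py -0.18
```

```text
t: 8.62
t 8.68 phi 0.283 z -0.233 n24 | th -0.229 om 0.025 s 1.02 tr -0.0047 sd [0.0094 0.0264 0.0386 0.0012] F [ 3.8  4.9 -2. ] px [-0.1415 -0.0391  0.2313]
eq 0.166 plan [0.238 0.158 0.142 0.153 0.163 0.166 0.166 0.166] [(-0.213, 0.069), (-0.195, 0.051), (-0.184, 0.021), (-0.181, 0.005), (-0.18, 0.0), (-0.18, 0.0)]
[[0, np.float64(0.007), np.float64(-0.008)], [0, np.float64(0.008), np.float64(-0.001)]]
[[0, np.float64(0.014), np.float64(-0.004)], [0, np.float64(0.013), np.float64(-0.002)]]
[[0, np.float64(0.003), np.float64(-0.0)], [0, np.float64(0.003), np.float64(-0.001)]]
```

```bash
python3 -m pendant '[[0,0.007,-0.002,0,0,0,-1],[0,0.008,-0.001,0,0,0,-1]]' |head -1; python3 meas.py >/dev/null; python3 -m pendant '[[0,0.014,-0.003,0,0,0,-1],[0,0.013,-0.002,0,0,0,-1]]' |head -1; python3 meas.py -0.18; tail -2 log.txt
```

```text
t: 8.93
t: 9.22
t 9.28 phi 0.171 z -0.186 n24 | th -0.183 om 0.081 s 1.02 tr -0.0046 sd [0.0094 0.0268 0.0389 0.0011] F [ 4.7 -1.1 -3.5] px [-0.1415 -0.0238  0.2357]
eq 0.164 plan [0.079 0.133 0.168 0.173 0.168 0.165 0.164 0.164] [(-0.169, 0.01), (-0.171, -0.018), (-0.177, -0.014), (-0.179, -0.005), (-0.18, -0.001), (-0.18, 0.0)]
[[0, np.float64(0.016), np.float64(-0.006)], [0, np.float64(0.016), np.float64(-0.001)]]
[[0, np.float64(-0.01), np.float64(0.0)], [0, np.float64(-0.009), np.float64(0.002)]]
[[0, np.float64(-0.006), np.float64(0.0)], [0, np.float64(-0.006), np.float64(0.001)]]
[8.925, 0.2466090815944256, -0.21231559160761201, -0.20952619864573827, 0.08102470866156075, 1.018354144425875, -0.004643248598026581]
[9.225, 0.175537704416457, -0.1861226386000078, -0.1828270491310678, 0.08131124230667061, 1.0188091365207614, -0.004595206605356782]
```

```bash
python3 -m pendant '[[0,0.016,-0.003,0,0,0,-1],[0,0.016,-0.001,0,0,0,-1]]' |head -1; python3 meas.py; python3 -m pendant '[[0,-0.010,0,0,0,0,-1],[0,-0.009,0.001,0,0,0,-1]]' |head -1; python3 meas.py -0.18
python3 - <<'E'
from h import *
from plant import optics
d=optics.snapshot("scene");np.savez("scene3.npz",**d);t=optics.snapshot("top")
a=cv2.resize(d["pixels"][190:240,255:305,::-1],(400,400),interpolation=cv2.INTER_CUBIC);b=cv2.resize(t["pixels"][130:180,220:270,::-1],(400,400),interpolation=cv2.INTER_CUBIC)
cv2.imwrite("pics/b2.png",np.hstack([a,b]));np.savez("top3.npz",**t)
E
```

```text
t: 9.52
t 9.57 phi 0.076 z -0.170 n26 | th -0.169 om 0.009 s 1.02 tr -0.0046 sd [0.0095 0.0268 0.0386 0.0011] F [ 2.3 -2.2  1.8] px [-0.1415 -0.0106  0.2383]
t: 9.82
t 9.88 phi 0.126 z -0.181 n24 | th -0.180 om -0.039 s 1.02 tr -0.0048 sd [0.0092 0.0264 0.0387 0.0011] F [2.7 0.1 3.7] px [-0.1415 -0.0177  0.2375]
eq 0.167 plan [0.212 0.188 0.166 0.162 0.165 0.167 0.167 0.167] [(-0.187, -0.006), (-0.186, 0.012), (-0.182, 0.009), (-0.181, 0.004), (-0.18, 0.001), (-0.18, -0.0)]
[[0, np.float64(-0.015), np.float64(0.001)], [0, np.float64(-0.015), np.float64(0.003)]]
[[0, np.float64(0.005), np.float64(-0.001)], [0, np.float64(0.004), np.float64(-0.001)]]
[[0, np.float64(0.003), np.float64(-0.001)], [0, np.float64(0.004), np.float64(-0.0)]]
```

View pics/b2.png

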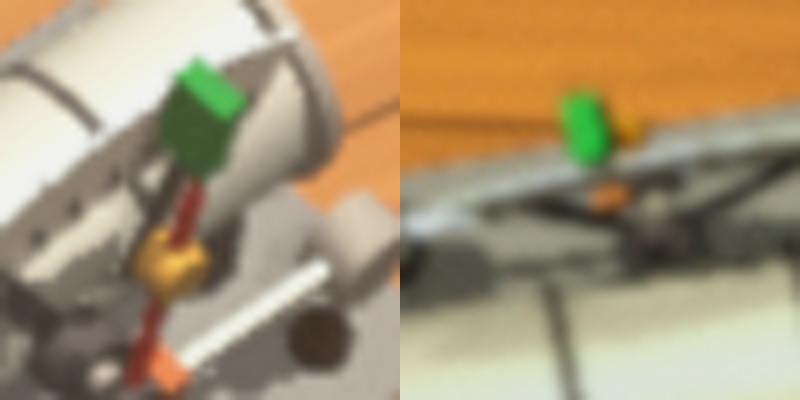

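```bash
python3 - <<'E'
from h import *
from meas import lean2
for n in ("scene0","scene1","scene2","scene3"):
    d=load(n+".npz"); W=body(world(d)); g,r=masks(d)
    hsv=cv2.cvtColor(d["pixels"],cv2.COLOR_RGB2HSV).astype(int)
    P=W[r]; R=np.hypot(P[:,1],P[:,2]-.115); k=(R>.04)&(abs(P[:,0]-.105)<.015); P=P[k]
    c=np.median(P,0); A=np.arctan2(-P[:,1],P[:,2]-.115)
    top=g&(hsv[...,2]>145); v,u=np.nonzero(top)
    v2,u2=np.nonzero(g); 
    print(n,"depth red n",k.sum(),"x",c[0].round(4),"lean med",np.median(A).round(3),"wt",np.arctan2(-P[:,1].sum(),(P[:,2]-.115).sum()).round(3),"lean2",lean2(d,.0053),"topface px",u.mean().round(2),v.mean().round(2),len(u))
    # bias in image: brass
    H,S,V=[hsv[...,i] for i in range(3)]; b=(H>=15)&(H<=26)&(S>120)&(V>110); b[:205]=0;b[232:]=0;b[:,:268]=0;b[:,290:]=0
    q=W[b];kk=(abs(q[:,0]-.105)<.02)&(q[:,2]>.15);v,u=np.nonzero(b);u,v=u[kk],v[kk]
    p=onplane(d,u.mean(),v.mean(),.105); print("  brass",kk.sum(),u.mean().round(2),v.mean().round(2),q[kk].mean(0).round(4),"plane",p.round(4),np.arctan2(-p[1],p[2]-.115).round(3))
s=load("scene0.npz");t=load("top0.npz")
for a in (-.14,-.16,-.18,-.2,-.22):
    er=np.array([0,-np.sin(a),np.cos(a)]);c=np.array([.0945,0,.115])+.2165*er
    print(a,"topface scene",proj(s,wld(c)).round(2),"top",proj(t,wld(c)).round(2))
hsv=cv2.cvtColor(t["pixels"],cv2.COLOR_RGB2HSV).astype(int);g=(abs(hsv[...,0]-58)<9)&(hsv[...,1]>120)&(hsv[...,2]>145);g[:135]=0;g[155:]=0;g[:,:235]=0;g[:,252:]=0
v,u=np.nonzero(g);print("top obs",u.mean(),v.mean(),len(u))
E
```

```text
scene0 depth red n 28 x 0.1045 lean med -0.418 wt -0.423 lean2 (np.float64(-0.4515623180568377), np.int64(43)) topface px 281.0 201.08 24
  brass 43 281.47 219.28 [0.1058 0.0415 0.2208] plane [0.105  0.0425 0.2188] -0.388
scene1 depth red n 29 x 0.1048 lean med -0.421 wt -0.419 lean2 (np.float64(-0.4505046000566798), np.int64(40)) topface px 281.09 201.22 23
  brass 44 281.55 219.41 [0.1061 0.0417 0.2202] plane [0.105  0.043  0.2173] -0.398
scene2 depth red n 20 x 0.1049 lean med -0.122 wt -0.118 lean2 (np.float64(-0.16797573043837008), np.int64(24)) topface px 281.09 201.22 23
  brass 46 275.7 223.26 [0.1076 0.0124 0.2283] plane [0.105  0.0154 0.2216] -0.143
scene3 depth red n 20 x 0.1047 lean med -0.143 wt -0.141 lean2 (np.float64(-0.18550390721573246), np.int64(26)) topface px 281.09 201.22 23
  brass 48 275.77 223.1 [0.1076 0.0127 0.229 ] plane [0.105  0.0156 0.2223] -0.145
-0.14 topface scene [[279.05 201.53]] top [[245.03 145.26]]
-0.16 topface scene [[280.02 200.93]] top [[243.81 145.51]]
-0.18 topface scene [[280.98 200.34]] top [[242.59 145.78]]
-0.2 topface scene [[281.92 199.78]] top [[241.38 146.04]]
-0.22 topface scene [[282.86 199.23]] top [[240.17 146.31]]
top obs 242.56 145.44 25
```

```bash
python3 - <<'E'
from h import *
s=load("scene0.npz");t=load("top0.npz");s3=load("scene3.npz")
for a in (-.15,-.18,-.21):
    er=np.array([0,-np.sin(a),np.cos(a)]);et=np.array([0,np.cos(a),np.sin(a)])
    f=lambda x,R,o:proj(s,wld(np.array([x,0,.115])+R*er+o*et))[0].round(1)
    print(a,"top corners",[f(x,.2165,o).tolist() for x in(.078,.111) for o in(-.008,.008)],"bottom",[f(x,.172,o).tolist() for x,o in((.078,-.008),(.111,-.008),(.111,.008))],"tip",f(.105,.165,0),f(.105,.12,0),f(.105,.05,0))
a=-.45;print("top view tip@-.45",proj(t,wld([.105,-.165*np.sin(a),.115+.165*np.cos(a)])),proj(t,wld([.105,-.12*np.sin(a),.115+.12*np.cos(a)])))
# redness centroids per row
for n,d,rows in (("s0",s,range(208,238,2)),("s3",s3,range(211,238))):
    I=d["pixels"].astype(float)
    out=[]
    for v in rows:
        seg=I[v,262:298];w=np.clip(seg[:,0]-np.maximum(seg[:,1],seg[:,2])*1.0-45,0,None)*(seg[:,1]<seg[:,2]+35)
        if w.sum()>20: out.append((v,round(float((w*np.arange(262,298)).sum()/w.sum()),2),int(w.sum())))
    print(n,out)
for a in(-.45,-.14,-.18,-.2):
    pts=np.array([[.105,-R*np.sin(a),.115+R*np.cos(a)] for R in np.linspace(.02,.165,60)]);p=np.array([proj(s,wld(q))[0] for q in pts]);print(a,[(v,round(float(np.interp(-v,-p[:,1],p[:,0])),2)) for v in(208,212,214,216,228,232,236)])
I=t["pixels"].astype(float)
for v in range(144,152): print(v,[(u,I[v,u].astype(int).tolist()) for u in range(231,241)] if v in(147,148,149) else "")
E
```

```text
-0.15 top corners [[274.3, 199.1], [277.8, 196.9], [281.3, 205.7], [284.8, 203.4]] bottom [[272.0, 207.5], [278.8, 214.1], [282.2, 211.8]] tip [278.9 213. ] [276.5 221. ] [273.  232.7]
-0.18 top corners [[275.7, 198.1], [279.3, 196.0], [282.7, 204.7], [286.2, 202.6]] bottom [[273.1, 206.8], [279.9, 213.3], [283.3, 211.1]] tip [279.9 212.3] [277.2 220.5] [273.3 232.5]
-0.21 top corners [[277.2, 197.2], [280.7, 195.3], [284.2, 203.8], [287.6, 201.8]] bottom [[274.2, 206.1], [281.0, 212.6], [284.4, 210.5]] tip [281.  211.7] [278.  220.1] [273.6 232.3]
top view tip@-.45 [[232.90692687 148.02365321]] [[238.25463654 149.1253226 ]]
s0 [(208, 288.39, 51), (210, 286.96, 94), (212, 285.87, 61), (214, 284.67, 51), (216, 283.53, 45), (224, 278.88, 25), (226, 277.73, 33), (228, 276.67, 33), (230, 275.62, 42), (232, 274.62, 40), (234, 273.84, 58), (236, 273.24, 70)]
s3 [(214, 278.53, 32), (215, 278.44, 45), (216, 277.86, 35), (217, 277.6, 35), (218, 277.39, 36), (219, 276.84, 50), (220, 276.58, 31), (232, 273.05, 37), (233, 273.56, 95), (234, 273.42, 71), (235, 272.71, 68), (236, 273.32, 74), (237
[... 470 characters left out ...]
46 
147 [(231, [190, 111, 41]), (232, [185, 97, 36]), (233, [175, 84, 33]), (234, [162, 79, 30]), (235, [159, 83, 25]), (236, [165, 97, 28]), (237, [178, 121, 30]), (238, [184, 139, 28]), (239, [184, 149, 32]), (240, [154, 155, 39])]
148 [(231, [188, 114, 50]), (232, [186, 96, 49]), (233, [166, 71, 38]), (234, [146, 59, 28]), (235, [138, 60, 25]), (236, [140, 69, 21]), (237, [148, 86, 17]), (238, [166, 116, 22]), (239, [180, 142, 26]), (240, [166, 157, 35])]
149 [(231, [173, 125, 81]), (232, [169, 112, 81]), (233, [154, 93, 72]), (234, [132, 77, 61]), (235, [116, 63, 47]), (236, [111, 54, 32]), (237, [114, 57, 21]), (238, [137, 89, 22]), (239, [169, 128, 32]), (240, [176, 158, 48])]
150 
151
```

The picture shows the pointer entering the tab at crop (195,182), just left of the tab's lower corner at (206,178). Projections put the tab at about -0.19 on the calibrated scale, so I'll hold at -0.195.

```bash
sed -i 's/round((ny-y)\/.4,3),round(-(nz-zz)\/.4,3)/float(round((ny-y)\/.4,3)),float(round(-(nz-zz)\/.4,3))/' meas.py; python3 -m pendant '[[0,-0.02,0.002,0,0,0,-1],[0,-0.015,0.003,0,0,0,-1]]' |head -1; python3 meas.py -0.195
```

```text
t: 10.22
t 10.28 phi 0.234 z -0.205 n21 | th -0.202 om -0.014 s 1.02 tr -0.0051 sd [0.0099 0.0258 0.0396 0.0011] F [1.1 1.7 5.7] px [-0.1415 -0.0325  0.2353]
eq 0.179 plan [0.208 0.18  0.173 0.176 0.178 0.179 0.179 0.179] [(-0.202, 0.012), (-0.198, 0.011), (-0.196, 0.005), (-0.195, 0.001), (-0.195, -0.0), (-0.195, -0.0)]
[[0, 0.004, -0.001], [0, 0.005, -0.001]]
[[0, 0.005, -0.001], [0, 0.005, -0.001]]
[[0, 0.001, -0.0], [0, 0.001, -0.0]]
```

```bash
python3 -m pendant '[[0,0.004,-0.001,0,0,0,-1],[0,0.005,-0.001,0,0,0,-1]]' |head -1; python3 meas.py;  python3 -m pendant '[[0,0.005,-0.001,0,0,0,-1],[0,0.005,-0.001,0,0,0,-1]]' |head -1; python3 meas.py -0.195
```

```text
t: 10.52
t 10.57 phi 0.206 z -0.206 n22 | th -0.204 om 0.008 s 1.02 tr -0.0051 sd [0.0093 0.0259 0.0399 0.001 ] F [ 0.7 -0.2  4.2] px [-0.1415 -0.0287  0.2362]
t: 10.82
t 10.88 phi 0.179 z -0.201 n24 | th -0.201 om 0.008 s 1.02 tr -0.0051 sd [0.0092 0.026  0.0407 0.0011] F [ 2.3 -2.3  2.5] px [-0.1415 -0.0249  0.2371]
eq 0.179 plan [0.182 0.178 0.177 0.178 0.179 0.179 0.179 0.179] [(-0.198, 0.007), (-0.197, 0.005), (-0.196, 0.002), (-0.195, 0.001), (-0.195, 0.0), (-0.195, 0.0)]
[[0, -0.001, 0.001], [0, -0.0, -0.0]]
[[0, 0.0, -0.0], [0, 0.001, -0.0]]
[[0, 0.0, -0.0], [0, 0.001, -0.0]]
```

Balanced. Holding, with small corrections.

```bash
python3 -m pendant '[[0,-0.001,0,0,0,0,-1],[0,0,0,0,0,0,-1]]' |head -1; python3 meas.py;  python3 -m pendant '[[0,0,0,0,0,0,-1],[0,0,0,0,0,0,-1]]' |head -1; python3 meas.py -0.195
```

```text
t: 11.12
t 11.18 phi 0.180 z -0.195 n24 | th -0.195 om 0.012 s 1.02 tr -0.0050 sd [0.0093 0.0262 0.0412 0.0011] F [ 1.1 -3.8  4.9] px [-0.1415 -0.0251  0.2371]
t: 11.42
t 11.47 phi 0.179 z -0.192 n22 | th -0.192 om 0.012 s 1.02 tr -0.0051 sd [0.0094 0.0262 0.0419 0.0011] F [ 1.8 -3.4  4.1] px [-0.1415 -0.0249  0.237 ]
eq 0.178 plan [0.159 0.172 0.18  0.181 0.179 0.178 0.178 0.178] [(-0.191, -0.003), (-0.192, -0.007), (-0.194, -0.004), (-0.195, -0.001), (-0.195, -0.0), (-0.195, 0.0)]
[[0, 0.003, -0.0], [0, 0.004, -0.001]]
[[0, -0.002, 0.001], [0, -0.003, 0.0]]
[[0, -0.001, 0.0], [0, -0.001, 0.001]]
```

```bash
python3 -m pendant '[[0,0.003,0,0,0,0,-1],[0,0.004,-0.001,0,0,0,-1]]' |head -1; python3 meas.py;  python3 -m pendant '[[0,-0.002,0,0,0,0,-1],[0,-0.003,0,0,0,0,-1]]' |head -1; python3 meas.py -0.195
```

```text
t: 11.72
t 11.78 phi 0.161 z -0.197 n23 | th -0.196 om -0.011 s 1.02 tr -0.0052 sd [0.0094 0.0265 0.0425 0.0011] F [ 1.7 -5.   4.9] px [-0.1415 -0.0224  0.2376]
t: 12.02
t 12.07 phi 0.172 z -0.198 n24 | th -0.200 om -0.017 s 1.02 tr -0.0051 sd [0.0093 0.0261 0.0426 0.0011] F [ 1.8 -3.7  4.8] px [-0.1415 -0.024   0.2372]
eq 0.18 plan [0.209 0.189 0.177 0.176 0.178 0.179 0.18  0.18 ] [(-0.202, 0.004), (-0.199, 0.011), (-0.197, 0.007), (-0.195, 0.002), (-0.195, 0.0), (-0.195, -0.0)]
[[0, -0.006, 0.002], [0, -0.007, 0.001]]
[[0, 0.004, -0.001], [0, 0.003, -0.0]]
[[0, 0.002, -0.001], [0, 0.002, -0.0]]
```

```bash
python3 -m pendant '[[0,-0.006,0.001,0,0,0,-1],[0,-0.007,0.001,0,0,0,-1]]' |head -1; python3 meas.py;  python3 -m pendant '[[0,0.004,-0.001,0,0,0,-1],[0,0.003,0,0,0,0,-1]]' |head -1; python3 meas.py -0.195
python3 - <<'E'
from h import *
from plant import optics
d=optics.snapshot("scene")
cv2.imwrite("pics/b3.png",cv2.resize(d["pixels"][190:240,255:305,::-1],(500,500),interpolation=cv2.INTER_CUBIC))
E
```

```text
t: 12.32
t 12.38 phi 0.206 z -0.201 n23 | th -0.202 om 0.002 s 1.02 tr -0.0051 sd [0.0093 0.0265 0.0427 0.0011] F [ 1.2 -1.2  5.7] px [-0.1415 -0.0286  0.2362]
t: 12.62
t 12.68 phi 0.188 z -0.196 n24 | th -0.196 om 0.014 s 1.02 tr -0.0051 sd [0.0093 0.0261 0.0433 0.0011] F [ 2.4 -1.9  3.6] px [-0.1415 -0.0262  0.2368]
eq 0.178 plan [0.165 0.172 0.178 0.18  0.179 0.179 0.178 0.178] [(-0.194, 0.003), (-0.194, -0.002), (-0.194, -0.002), (-0.195, -0.001), (-0.195, -0.0), (-0.195, 0.0)]
[[0, 0.004, -0.0], [0, 0.004, -0.001]]
[[0, -0.001, 0.0], [0, -0.001, 0.0]]
[[0, -0.002, 0.001], [0, -0.001, -0.0]]
```

View pics/b3.png

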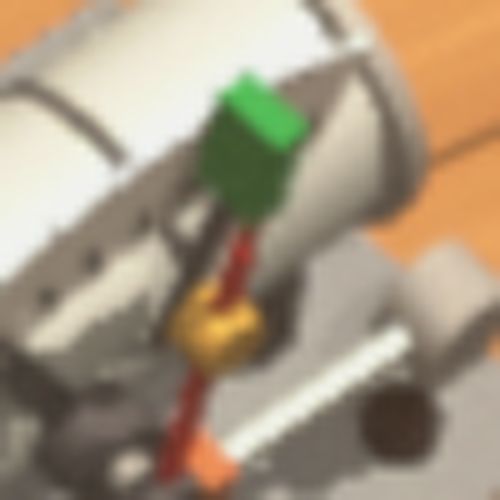

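The pointer meets the tab at crop (250,230), right at its lower corner (253,222), as the projection predicts. I'll keep holding.

```bash
python3 -m pendant '[[0,0.004,0,0,0,0,-1],[0,0.004,-0.001,0,0,0,-1]]' |head -1; python3 meas.py;  python3 -m pendant '[[0,-0.001,0,0,0,0,-1],[0,-0.001,0,0,0,0,-1]]' |head -1; python3 meas.py -0.195
```

```text
t: 12.98
t 13.03 phi 0.168 z -0.192 n24 | th -0.192 om 0.007 s 1.02 tr -0.0051 sd [0.0095 0.0263 0.0437 0.0011] F [ 3.2 -3.8  3.9] px [-0.1415 -0.0234  0.2374]
t: 13.28
t 13.32 phi 0.172 z -0.194 n23 | th -0.193 om -0.002 s 1.02 tr -0.0051 sd [0.0093 0.0274 0.044  0.0011] F [ 2.9 -3.1  3.3] px [-0.1415 -0.024   0.2373]
eq 0.179 plan [0.177 0.18  0.18  0.18  0.179 0.179 0.179 0.179] [(-0.194, -0.003), (-0.195, -0.002), (-0.195, -0.001), (-0.195, -0.0), (-0.195, 0.0), (-0.195, -0.0)]
[[0, -0.001, 0.001], [0, -0.001, -0.0]]
[[0, -0.0, 0.0], [0, -0.001, 0.0]]
[[0, 0.0, 0.0], [0, 0.0, 0.0]]
```

```bash
python3 -m pendant '[[0,-0.001,0,0,0,0,-1],[0,-0.001,0,0,0,0,-1]]' |head -1; python3 meas.py;  python3 -m pendant '[[0,0,0,0,0,0,-1],[0,-0.001,0,0,0,0,-1]]' |head -1; python3 meas.py -0.195
```

```text
t: 13.58
t 13.62 phi 0.176 z -0.185 n23 | th -0.187 om 0.009 s 1.02 tr -0.0050 sd [0.0095 0.0267 0.0449 0.0011] F [ 3.8 -2.6  3.4] px [-0.1415 -0.0245  0.2371]
t: 13.88
t 13.93 phi 0.179 z -0.191 n24 | th -0.189 om 0.003 s 1.02 tr -0.0051 sd [0.0094 0.0268 0.0451 0.0011] F [ 3.  -2.   2.2] px [-0.1415 -0.0249  0.2371]
eq 0.179 plan [0.163 0.175 0.182 0.181 0.18  0.179 0.179 0.179] [(-0.19, -0.007), (-0.192, -0.008), (-0.194, -0.004), (-0.195, -0.001), (-0.195, -0.0), (-0.195, 0.0)]
[[0, 0.003, 0.0], [0, 0.002, -0.0]]
[[0, -0.002, 0.0], [0, -0.002, 0.0]]
[[0, -0.001, 0.001], [0, -0.001, -0.0]]
```

```bash
python3 -m pendant '[[0,0.003,0,0,0,0,-1],[0,0.002,0,0,0,0,-1]]' |head -1; python3 meas.py;  python3 -m pendant '[[0,-0.002,0,0,0,0,-1],[0,-0.002,0,0,0,0,-1]]' |head -1; python3 meas.py -0.195
```

```text
t: 14.18
t 14.22 phi 0.167 z -0.190 n25 | th -0.190 om -0.005 s 1.02 tr -0.0051 sd [0.0095 0.0264 0.0465 0.0011] F [ 3.  -3.4  2.1] px [-0.1415 -0.0233  0.2374]
t: 14.48
t 14.53 phi 0.176 z -0.188 n24 | th -0.189 om -0.002 s 1.01 tr -0.0051 sd [0.0092 0.0263 0.0474 0.0012] F [ 3.4 -2.6  2. ] px [-0.1415 -0.0245  0.2372]
eq 0.178 plan [0.168 0.177 0.181 0.18  0.179 0.178 0.178 0.178] [(-0.191, -0.007), (-0.193, -0.007), (-0.194, -0.003), (-0.195, -0.001), (-0.195, -0.0), (-0.195, -0.0)]
[[0, 0.001, 0.0], [0, 0.002, 0.0]]
[[0, -0.002, 0.0], [0, -0.001, 0.001]]
[[0, -0.001, -0.0], [0, -0.001, -0.0]]
```

```bash
python3 -m pendant '[[0,0.002,0,0,0,0,-1],[0,0.002,0,0,0,0,-1]]' |head -1; python3 meas.py;  python3 -m pendant '[[0,-0.001,0,0,0,0,-1],[0,-0.001,0,0,0,0,-1]]' |head -1; python3 meas.py -0.195
```

```text
t: 14.78
t 14.82 phi 0.167 z -0.190 n25 | th -0.191 om -0.007 s 1.01 tr -0.0051 sd [0.0093 0.027  0.047  0.0011] F [ 3.7 -3.4  2.3] px [-0.1415 -0.0233  0.2374]
t: 15.08
t 15.12 phi 0.171 z -0.191 n25 | th -0.192 om -0.008 s 1.01 tr -0.0051 sd [0.0094 0.0269 0.0471 0.0011] F [ 3.2 -3.2  2.5] px [-0.1415 -0.0238  0.2373]
eq 0.177 plan [0.18  0.18  0.179 0.178 0.177 0.177 0.177 0.177] [(-0.194, -0.005), (-0.195, -0.002), (-0.195, -0.0), (-0.195, 0.0), (-0.195, -0.0), (-0.195, -0.0)]
[[0, -0.002, 0.001], [0, -0.001, 0.0]]
[[0, -0.0, 0.0], [0, -0.0, 0.0]]
[[0, 0.0, 0.0], [0, 0.0, 0.0]]
```

```bash
python3 -m pendant '[[0,-0.002,0,0,0,0,-1],[0,-0.001,0,0,0,0,-1]]' |head -1; python3 meas.py;  python3 -m pendant '[[0,0,0,0,0,0,-1],[0,0,0,0,0,0,-1]]' |head -1; python3 meas.py -0.195
```

```text
t: 15.38
t 15.43 phi 0.179 z -0.192 n26 | th -0.193 om -0.004 s 1.01 tr -0.0051 sd [0.0094 0.0261 0.0479 0.0011] F [ 2.7 -2.3  0.9] px [-0.1415 -0.0249  0.2371]
t: 15.68
t 15.72 phi 0.179 z -0.194 n19 | th -0.194 om -0.002 s 1.01 tr -0.0051 sd [0.0093 0.0259 0.049  0.0012] F [ 4.4 -1.3  0. ] px [-0.1415 -0.0249  0.2371]
eq 0.177 plan [0.178 0.178 0.177 0.177 0.177 0.177 0.177 0.177] [(-0.195, -0.001), (-0.195, -0.0), (-0.195, -0.0), (-0.195, -0.0), (-0.195, -0.0), (-0.195, -0.0)]
[[0, 0.0, 0.001], [0, 0.0, -0.0]]
[[0, 0.0, -0.0], [0, 0.0, -0.0]]
[[0, 0.0, -0.0], [0, 0.001, -0.0]]
```

```bash
python3 -m pendant '[[0,0,0,0,0,0,-1],[0,0,0,0,0,0,-1]]' |head -1; python3 meas.py;  python3 -m pendant '[[0,0,0,0,0,0,-1],[0,0,0,0,0,0,-1]]' |head -1; python3 meas.py -0.195
```

```text
t: 15.98
t 16.02 phi 0.179 z -0.190 n23 | th -0.191 om 0.006 s 1.01 tr -0.0051 sd [0.0093 0.0258 0.0502 0.0012] F [ 4.  -1.1 -1.2] px [-0.1415 -0.0249  0.2371]
t: 16.27
t 16.32 phi 0.179 z -0.195 n25 | th -0.193 om 0.002 s 1.01 tr -0.0051 sd [0.0091 0.0259 0.051  0.0012] F [ 4.8 -1.  -1.5] px [-0.1415 -0.025   0.2371]
eq 0.178 plan [0.171 0.176 0.179 0.179 0.178 0.178 0.178 0.178] [(-0.193, -0.002), (-0.194, -0.003), (-0.195, -0.002), (-0.195, -0.001), (-0.195, -0.0), (-0.195, 0.0)]
[[0, 0.001, 0.0], [0, 0.002, 0.0]]
[[0, -0.001, 0.0], [0, -0.001, 0.0]]
[[0, -0.0, 0.001], [0, -0.001, -0.0]]
```

```bash
python3 -m pendant '[[0,0.001,0,0,0,0,-1],[0,0.002,0,0,0,0,-1]]' |head -1; python3 meas.py;  python3 -m pendant '[[0,-0.001,0,0,0,0,-1],[0,-0.001,0,0,0,0,-1]]' |head -1; python3 meas.py -0.195
```

```text
t: 16.58
t 16.62 phi 0.173 z -0.192 n24 | th -0.192 om 0.000 s 1.01 tr -0.0052 sd [0.0092 0.026  0.0513 0.0012] F [ 4.4 -2.2 -1.5] px [-0.1415 -0.0241  0.2372]
t: 16.88
t 16.93 phi 0.177 z -0.194 n23 | th -0.194 om -0.002 s 1.01 tr -0.0052 sd [0.0093 0.0262 0.0518 0.0012] F [ 4.7 -1.8 -1.3] px [-0.1415 -0.0246  0.2372]
eq 0.178 plan [0.178 0.179 0.179 0.179 0.178 0.178 0.178 0.178] [(-0.194, -0.002), (-0.195, -0.001), (-0.195, -0.0), (-0.195, -0.0), (-0.195, -0.0), (-0.195, -0.0)]
[[0, -0.0, 0.001], [0, -0.001, -0.0]]
[[0, 0.0, -0.0], [0, 0.0, -0.0]]
[[0, 0.0, -0.0], [0, 0.0, -0.0]]
```

```bash
python3 -m pendant '[[0,0,0,0,0,0,-1],[0,-0.001,0,0,0,0,-1]]' |head -1; python3 meas.py;  python3 -m pendant '[[0,0,0,0,0,0,-1],[0,0,0,0,0,0,-1]]' |head -1; python3 meas.py -0.195
```

```text
t: 17.18
t 17.23 phi 0.179 z -0.193 n23 | th -0.193 om 0.001 s 1.01 tr -0.0052 sd [0.0092 0.0263 0.0522 0.0012] F [ 4.4 -1.4 -2.2] px [-0.1415 -0.0249  0.2371]
t: 17.48
t 17.52 phi 0.179 z -0.194 n23 | th -0.194 om 0.001 s 1.01 tr -0.0052 sd [0.0095 0.0269 0.0526 0.0013] F [ 5.4 -0.5 -3. ] px [-0.1415 -0.025   0.2371]
eq 0.178 plan [0.174 0.178 0.179 0.179 0.179 0.178 0.178 0.178] [(-0.194, -0.002), (-0.194, -0.002), (-0.195, -0.001), (-0.195, -0.0), (-0.195, -0.0), (-0.195, -0.0)]
[[0, 0.001, 0.001], [0, 0.001, -0.001]]
[[0, -0.001, 0.001], [0, -0.0, -0.0]]
[[0, -0.001, -0.0], [0, 0.0, -0.0]]
```

Held near the tab for more than 7 s. Now I'll tip the beam over slowly, with intermediate targets.

```bash
python3 meas.py 0.0 0.03 0.5
```

```text
t 17.57 phi 0.179 z -0.190 n24 | th nan om nan s 1.03 tr -0.0054 sd [   nan    nan 0.006  0.0003] F [ 5.4 -0.4 -3. ] px [-0.1415 -0.025   0.2371]
eq 0.077 plan [0.077 0.077 0.077 0.077 0.077 0.077 0.077 0.077] [(nan, nan), (nan, nan), (nan, nan), (nan, nan), (nan, nan), (nan, nan)]
[[0, 0.018, -0.002], [0, 0.017, -0.002]]
[[0, 0.0, 0.0], [0, 0.0, 0.0]]
[[0, 0.0, 0.0], [0, 0.0, 0.0]]meas.py:24: RuntimeWarning: invalid value encountered in scalar divide
  n=max(1,int(round((t1-t0)/.005))); dt=(t1-t0)/n; dph=(b-a)/(t1-t0)
```

```bash
sed -i 's|n=max(1|if t1-t0<1e-4: return X\n            n=max(1|' meas.py; python3 - <<'E'
import numpy as np
f=dict(np.load("pf.npz"));r=np.random.default_rng(1);N=6000
f["X"]=np.c_[r.normal(-.193,.008,N),r.normal(.003,.012,N),r.normal(1.01,.05,N).clip(.8,1.25),r.normal(-.0052,.0012,N)];np.savez("pf.npz",**f)
E
python3 meas.py 0.0 0.03 0.5
```

```text
t 17.62 phi 0.179 z -0.190 n22 | th -0.192 om 0.003 s 1.01 tr -0.0052 sd [0.0065 0.0157 0.0498 0.0012] F [ 5.2 -0.8 -3.3] px [-0.1415 -0.025   0.2371]
eq 0.074 plan [0.403 0.128 0.07  0.075 0.078 0.077 0.074 0.063] [(-0.165, 0.181), (-0.11, 0.166), (-0.07, 0.105), (-0.045, 0.066), (-0.029, 0.043), (-0.019, 0.029)]
[[0, -0.038, 0.01], [0, -0.037, 0.013]]
[[0, 0.046, -0.016], [0, 0.047, -0.009]]
[[0, 0.01, -0.001], [0, 0.01, -0.001]]
```

```bash
python3 -m pendant '[[0,-0.021,0.004,0,0,0,-1],[0,-0.021,0.005,0,0,0,-1]]' |head -1; python3 meas.py 0.0 0.05 0.5
```

```text
t: 17.88
t 17.93 phi 0.296 z -0.190 n24 | th -0.182 om 0.087 s 1.01 tr -0.0053 sd [0.0075 0.0301 0.0497 0.0012] F [3. 4. 1.] px [-0.1416 -0.0408  0.2333]
eq 0.075 plan [0.272 0.115 0.075 0.076 0.078 0.078 0.075 0.066] [(-0.143, 0.17), (-0.094, 0.141), (-0.06, 0.091), (-0.039, 0.057), (-0.025, 0.037), (-0.016, 0.025)]
[[0, 0.004, -0.0], [0, 0.004, -0.002]]
[[0, 0.027, -0.006], [0, 0.027, -0.004]]
[[0, 0.007, -0.001], [0, 0.007, -0.001]]
```

```bash
python3 -m pendant '[[0,0.004,0,0,0,0,-1],[0,0.004,-0.002,0,0,0,-1]]' |head -1; python3 meas.py 0.1 0.05 0.5
```

```text
t: 18.18
t 18.23 phi 0.273 z -0.151 n23 | th -0.143 om 0.171 s 1.01 tr -0.0053 sd [0.0096 0.0352 0.0457 0.0011] F [ 3.6  2.9 -0.8] px [-0.1416 -0.0377  0.2343]
eq 0.021 plan [0.225 0.062 0.021 0.022 0.024 0.024 0.02  0.009] [(-0.083, 0.228), (-0.02, 0.179), (0.023, 0.115), (0.05, 0.073), (0.068, 0.048), (0.079, 0.032)]
[[0, 0.008, -0.001], [0, 0.008, -0.002]]
[[0, 0.028, -0.005], [0, 0.029, -0.003]]
[[0, 0.007, -0.001], [0, 0.007, 0.0]]
```

```bash
python3 -m pendant '[[0,0.016,-0.003,0,0,0,-1],[0,0.017,-0.003,0,0,0,-1]]' |head -1; python3 meas.py 0.2 0.05 0.8
```

```text
t: 18.48
t 18.52 phi 0.186 z -0.099 n23 | th -0.088 om 0.198 s 1.02 tr -0.0053 sd [0.0099 0.0302 0.0422 0.0011] F [ 2.6 -2.7  0.8] px [-0.1416 -0.0258  0.2377]
eq -0.033 plan [ 0.175  0.035 -0.001 -0.008 -0.014 -0.019 -0.026 -0.046] [(-0.024, 0.232), (0.04, 0.185), (0.086, 0.13), (0.119, 0.092), (0.142, 0.065), (0.158, 0.047)]
[[0, 0.002, 0.002], [0, 0.002, -0.0]]
[[0, 0.024, -0.003], [0, 0.024, -0.002]]
[[0, 0.007, -0.0], [0, 0.006, -0.0]]
```

```bash
python3 -m pendant '[[0,0.011,0,0,0,0,-1],[0,0.011,-0.001,0,0,0,-1]]' |head -1; python3 meas.py 0.3 0.05 0.8
```

```text
t: 18.77
t 18.82 phi 0.128 z -0.049 n22 | th -0.037 om 0.182 s 1.02 tr -0.0055 sd [0.0096 0.0278 0.0418 0.001 ] F [ 0.2 -4.6  7.7] px [-0.1415 -0.0179  0.2395]
eq -0.082 plan [ 0.219  0.009 -0.048 -0.056 -0.062 -0.067 -0.076 -0.099] [(0.03, 0.267), (0.105, 0.226), (0.162, 0.159), (0.202, 0.111), (0.23, 0.079), (0.25, 0.057)]
[[0, -0.016, 0.006], [0, -0.015, 0.003]]
[[0, 0.036, -0.006], [0, 0.037, -0.002]]
[[0, 0.01, 0.0], [0, 0.01, 0.0]]
```

```bash
python3 -m pendant '[[0,0.009,0.002,0,0,0,-1],[0,0.009,0,0,0,0,-1]]' |head -1; python3 meas.py 0.4 0.05 1.0
```

```text
t: 19.08
t 19.12 phi 0.078 z -0.002 n24 | th 0.008 om 0.149 s 1.02 tr -0.0057 sd [0.0097 0.0287 0.0434 0.001 ] F [-1.9 -4.1 12.8] px [-0.1413 -0.0109  0.2398]
eq -0.127 plan [ 0.264 -0.008 -0.075 -0.086 -0.095 -0.103 -0.114 -0.145] [(0.071, 0.286), (0.155, 0.253), (0.22, 0.184), (0.266, 0.133), (0.3, 0.098), (0.325, 0.073)]
[[0, -0.032, 0.007], [0, -0.032, 0.007]]
[[0, 0.047, -0.009], [0, 0.047, -0.003]]
[[0, 0.012, 0.0], [0, 0.012, 0.001]]
```

```bash
python3 -m pendant '[[0,0,-0.001,0,0,0,-1],[0,0,0,0,0,0,-1]]' |head -1; python3 meas.py 0.42 0.05 1.0
```

```text
t: 19.38
t 19.43 phi 0.079 z 0.049 n20 | th 0.055 om 0.149 s 1.02 tr -0.0056 sd [0.0098 0.0291 0.0431 0.001 ] F [-1.9 -3.7 11.3] px [-0.1413 -0.011   0.2398]
eq -0.138 plan [ 0.209 -0.033 -0.092 -0.101 -0.109 -0.116 -0.126 -0.155] [(0.116, 0.268), (0.194, 0.234), (0.254, 0.169), (0.296, 0.123), (0.328, 0.09), (0.351, 0.067)]
[[0, -0.023, 0.005], [0, -0.022, 0.004]]
[[0, 0.042, -0.006], [0, 0.042, -0.001]]
[[0, 0.01, 0.001], [0, 0.011, 0.0]]
```

```bash
python3 -m pendant '[[0,0.005,-0.001,0,0,0,-1],[0,0.005,0,0,0,0,-1]]' |head -1; python3 meas.py;  python3 -m pendant '[[0,0.005,0,0,0,0,-1],[0,0.005,0,0,0,0,-1]]' |head -1; python3 meas.py 0.43 0.05 1.5
```

```text
t: 19.68
t 19.73 phi 0.054 z 0.104 n15 | th 0.109 om 0.168 s 1.03 tr -0.0053 sd [0.0096 0.0293 0.0406 0.0009] F [-0.1 -6.3  9.2] px [-0.1413 -0.0076  0.2401]
t: 19.98
t 20.02 phi 0.019 z 0.147 n13 | th 0.156 om 0.162 s 1.03 tr -0.0054 sd [0.0095 0.0304 0.0392 0.0008] F [-0.7 -3.2  9.3] px [-0.1415 -0.0027  0.2398]
eq -0.148 plan [ 0.013 -0.072 -0.094 -0.105 -0.115 -0.121 -0.129 -0.153] [(0.206, 0.175), (0.254, 0.143), (0.292, 0.11), (0.321, 0.085), (0.343, 0.065), (0.36, 0.05)]
[[0, 0.001, 0.002], [0, 0.001, -0.0]]
[[0, 0.015, 0.0], [0, 0.015, 0.001]]
[[0, 0.004, 0.0], [0, 0.004, 0.0]]
```

```bash
python3 -m pendant '[[0,0.006,0,0,0,0,-1],[0,0.006,0,0,0,0,-1]]' |head -1; python3 meas.py;  python3 -m pendant '[[0,0.008,0,0,0,0,-1],[0,0.008,0.001,0,0,0,-1]]' |head -1; python3 meas.py 0.44 0.05 1.5
```

```text
t: 20.27
t 20.32 phi -0.009 z 0.200 n13 | th 0.207 om 0.165 s 1.03 tr -0.0053 sd [0.0097 0.0307 0.0371 0.0008] F [-1.3 -5.2  9.4] px [-0.1414  0.0013  0.24  ]
t: 20.58
t 20.62 phi -0.060 z 0.248 n10 | th 0.255 om 0.147 s 1.03 tr -0.0053 sd [0.0098 0.031  0.0351 0.0008] F [-0.6 -3.5  9.4] px [-0.1413  0.0084  0.2393]
eq -0.155 plan [-0.093 -0.111 -0.121 -0.129 -0.135 -0.139 -0.144 -0.159] [(0.294, 0.118), (0.326, 0.092), (0.35, 0.072), (0.369, 0.055), (0.383, 0.043), (0.394, 0.033)]
[[0, 0.006, 0.002], [0, 0.005, 0.0]]
[[0, 0.004, 0.0], [0, 0.003, 0.001]]
[[0, 0.001, -0.0], [0, 0.002, 0.0]]
```

```bash
python3 -m pendant '[[0,0.006,0.001,0,0,0,-1],[0,0.005,0,0,0,0,-1]]' |head -1; python3 meas.py;  python3 -m pendant '[[0,0.003,0,0,0,0,-1],[0,0.002,0.001,0,0,0,-1]]' |head -1; python3 meas.py 0.45 0.05 1.5
```

```text
t: 20.88
t 20.93 phi -0.096 z 0.295 n10 | th 0.300 om 0.131 s 1.04 tr -0.0052 sd [0.0099 0.0313 0.0331 0.0008] F [-0.9 -2.1  8.6] px [-0.1414  0.0134  0.2385]
t: 21.18
t 21.23 phi -0.108 z 0.328 n11 | th 0.334 om 0.106 s 1.03 tr -0.0053 sd [0.0099 0.0306 0.0307 0.0008] F [-0.5 -2.9  9.4] px [-0.1414  0.0151  0.2383]
eq -0.162 plan [0.681 0.7   0.7   0.7   0.7   0.7   0.7   0.7  ] [(0.45, 0.0), (0.45, 0.0), (0.45, 0.0), (0.45, 0.0), (0.45, 0.0), (0.45, 0.0)]
[[0, -0.137, 0.012], [0, -0.121, 0.064]]
[[0, -0.003, 0.002], [0, -0.002, 0.002]]
[[0, -0.0, 0.0], [0, -0.0, 0.0]]
```

```bash
python3 -m pendant '[[0,0.004,0,0,0,0,-1],[0,0.004,0,0,0,0,-1]]' |head -1; python3 meas.py;  python3 -m pendant '[[0,0.003,0,0,0,0,-1],[0,0.002,0,0,0,0,-1]]' |head -1; python3 meas.py 0.44 0.05 1.5
```

```text
t: 21.48
t 21.52 phi -0.127 z 0.348 n14 | th 0.354 om 0.070 s 1.03 tr -0.0054 sd [0.0096 0.0302 0.0282 0.0008] F [ 0.5 -4.8  8.8] px [-0.1414  0.0178  0.2381]
t: 21.78
t 21.82 phi -0.138 z 0.356 n13 | th 0.361 om 0.025 s 1.02 tr -0.0055 sd [0.0097 0.0296 0.0263 0.0008] F [ 1.1 -6.7  7.6] px [-0.1414  0.0193  0.2379]
eq -0.147 plan [-0.075 -0.123 -0.133 -0.135 -0.137 -0.139 -0.141 -0.149] [(0.371, 0.049), (0.386, 0.045), (0.397, 0.034), (0.406, 0.026), (0.413, 0.02), (0.418, 0.015)]
[[0, -0.011, -0.001], [0, -0.011, -0.001]]
[[0, 0.009, 0.001], [0, 0.008, 0.001]]
[[0, 0.002, -0.0], [0, 0.001, 0.0]]
```

```bash
python3 -m pendant '[[0,-0.014,-0.001,0,0,0,-1],[0,-0.013,0,0,0,0,-1]]' |head -1; python3 meas.py;  python3 -m pendant '[[0,0.005,0,0,0,0,-1],[0,0.004,0.001,0,0,0,-1]]' |head -1; python3 meas.py 0.44 0.05 1.5
```

```text
t: 22.08
t 22.12 phi -0.072 z 0.356 n13 | th 0.361 om 0.030 s 1.01 tr -0.0055 sd [0.0096 0.028  0.0256 0.0009] F [-1.5 -1.1 10.4] px [-0.1414  0.0101  0.2387]
t: 22.38
t 22.43 phi -0.098 z 0.365 n12 | th 0.368 om 0.033 s 1.01 tr -0.0056 sd [0.0095 0.0278 0.0256 0.0009] F [-1.3 -0.5 10.5] px [-0.1414  0.0136  0.2385]
eq -0.14 plan [0.546 0.686 0.7   0.7   0.7   0.7   0.7   0.7  ] [(0.45, 0.0), (0.45, 0.0), (0.45, 0.0), (0.45, 0.0), (0.45, 0.0), (0.45, 0.0)]
[[0, -0.112, 0.007], [0, -0.104, 0.042]]
[[0, -0.02, 0.014], [0, -0.02, 0.015]]
[[0, -0.002, 0.001], [0, -0.002, 0.002]]
```

```bash
python3 -m pendant '[[0,-0.012,-0.001,0,0,0,-1],[0,-0.012,0,0,0,0,-1]]' |head -1; python3 meas.py;  python3 -m pendant '[[0,0,0,0,0,0,-1],[0,0,0,0,0,0,-1]]' |head -1; python3 meas.py
```

```text
t: 22.68
t 22.73 phi -0.039 z 0.377 n13 | th 0.381 om 0.079 s 1.01 tr -0.0056 sd [0.0095 0.0269 0.0256 0.001 ] F [-2.3  2.3 11.7] px [-0.1415  0.0054  0.2388]
t: 22.98
t 23.02 phi -0.042 z 0.399 n12 | th 0.407 om 0.125 s 1.01 tr -0.0057 sd [0.0094 0.0265 0.0256 0.001 ] F [-2.4  2.7 12.1] px [-0.1414  0.0059  0.2389]
```

```bash
python3 -m pendant '[[0,0.006,0,0,0,0,-1],[0,0.006,0,0,0,0,-1]]' |head -1; python3 meas.py;  python3 -m pendant '[[0,0,0,0,0,0,-1],[0,0,0,0,0,0,-1]]' |head -1; python3 meas.py
```

```text
t: 23.28
t 23.32 phi -0.072 z 0.397 n14 | th 0.416 om 0.102 s 1.00 tr -0.0061 sd [0.0096 0.0274 0.0249 0.001 ] F [-1.5  0.9 10.2] px [-0.1414  0.0101  0.2387]
t: 23.58
t 23.62 phi -0.071 z 0.399 n13 | th 0.416 om 0.064 s 0.99 tr -0.0069 sd [0.0096 0.0329 0.0176 0.0009] F [-1.2  0.9 10.6] px [-0.1414  0.0099  0.2387]
```

```bash
python3 -m pendant '[[0,-0.01,-0.001,0,0,0,-1],[0,-0.01,0,0,0,0,-1]]' |head -1; python3 meas.py;  python3 -m pendant '[[0,-0.01,0,0,0,0,-1],[0,-0.01,0.001,0,0,0,-1]]' |head -1; python3 meas.py
python3 - <<'E'
from h import *
from plant import optics
d=optics.snapshot("scene");np.savez("scene5.npz",**d)
cv2.imwrite("pics/c1.png",cv2.resize(d["pixels"][190:265,240:315,::-1],(600,600),interpolation=cv2.INTER_CUBIC))
a=.45
for a in (.35,.4,.45): print(a,[proj(d,wld([.105,-R*np.sin(a),.115+R*np.cos(a)]))[0].round(1).tolist() for R in (.05,.165)])
E
```

```text
t: 23.88
t 23.93 phi -0.022 z 0.400 n13 | th 0.413 om 0.067 s 0.99 tr -0.0076 sd [0.0077 0.0255 0.0117 0.0005] F [-1.8  3.  11.1] px [-0.1414  0.0031  0.2389]
t: 24.18
t 24.23 phi 0.037 z 0.400 n11 | th 0.420 om 0.116 s 0.99 tr -0.0078 sd [0.0085 0.0256 0.0132 0.0005] F [-1.1  3.7  9.7] px [-0.1415 -0.0051  0.2382]
0.35 [[267.7, 237.1], [260.2, 228.1]]
0.4 [[267.2, 237.6], [258.4, 229.9]]
0.45 [[266.7, 238.1], [256.6, 231.7]]
```

View pics/c1.png

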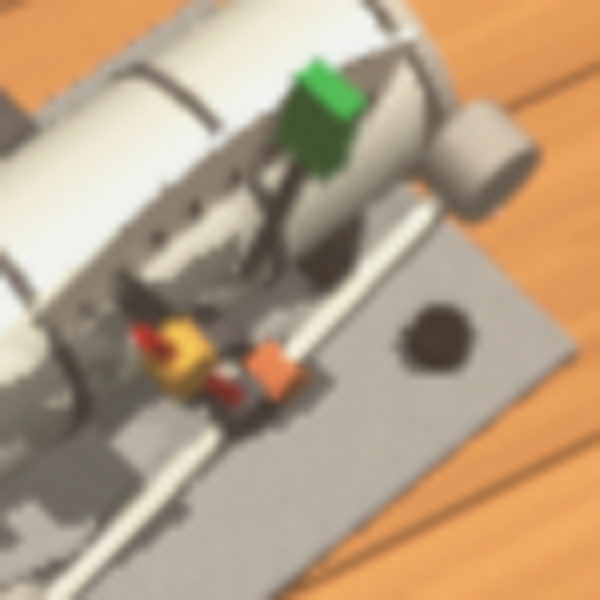

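The pointer tip is at crop (137,335), full-image pixel (256.6, 231.4), which matches the projected +0.45 stop exactly, and it doesn't move when the lever pushes. I'll bring the lever into line with the pointer, then release it.

```bash
python3 -m pendant '[[0,-0.017,0.001,0,0,0,-1],[0,-0.018,0.002,0,0,0,-1],[0,-0.017,0.002,0,0,0,-1],[0,-0.018,0.004,0,0,0,-1],[0,-0.017,0.004,0,0,0,-1],[0,-0.017,0.005,0,0,0,-1],[0,-0.017,0.006,0,0,0,-1],[0,-0.015,0.006,0,0,0,-1],[0,0,0,0,0,0,-1]]'; python3 meas.py
```

```text
t: 25.4
eef_pos: [0.5195, -0.1314, 0.2242]
eef_rot: [-3.14, -0.0, -2.934]
contact_force: [0.7, 0.2, 3.6]
width: 0.016
finger_force: 61.0
t 25.45 phi 0.459 z 0.399 n12 | th 0.450 om 0.018 s 0.99 tr -0.0078 sd [0.0016 0.0354 0.0146 0.0006] F [ 1.4 -0.3  4.5] px [-0.1416 -0.062   0.2243]
```

```bash
python3 -m pendant '[[0,0,0,0,0,0,1],[0,0,0,0,0,0,1],[0,0,0,0,0,0,1],[0,0,0,0,0,0,1],[0,0,0,0,0,0,1],[0,0,-0.03,0,0,0,1],[0,0,-0.06,0,0,0,1],[0,0,-0.08,0,0,0,1],[0,0,-0.08,0,0,0,1],[0,0,-0.05,0,0,0,1]]'; python3 -m pendant '[[0,0,0,0,0,0,1],[0,0,0,0,0,0,1],[0,0,0,0,0,0,1],[0,0,0,0,0,0,1]]'
python3 - <<'E'
from h import *
from plant import optics
from meas import lean2
d=optics.snapshot("scene");print(lean2(d,.0053))
a=d["pixels"][130:270,190:330,::-1];b=optics.snapshot("top")["pixels"][:,:,::-1]
cv2.imwrite("pics/e1.png",np.hstack([cv2.resize(a,(384,384),interpolation=cv2.INTER_CUBIC),b[:,40:440]]))
E
```

```text
t: 26.7
eef_pos: [0.5201, -0.1305, 0.3475]
eef_rot: [-3.14, 0.003, -2.933]
contact_force: [0.1, 0.1, -0.1]
width: 0.0855
finger_force: 0.0
t: 27.2
eef_pos: [0.5189, -0.1302, 0.3431]
eef_rot: [3.141, -0.002, -2.933]
contact_force: [0.1, 0.1, -0.7]
width: 0.0853
finger_force: 0.0
(np.float64(0.39926043757884294), np.int64(13))
```

View pics/e1.png

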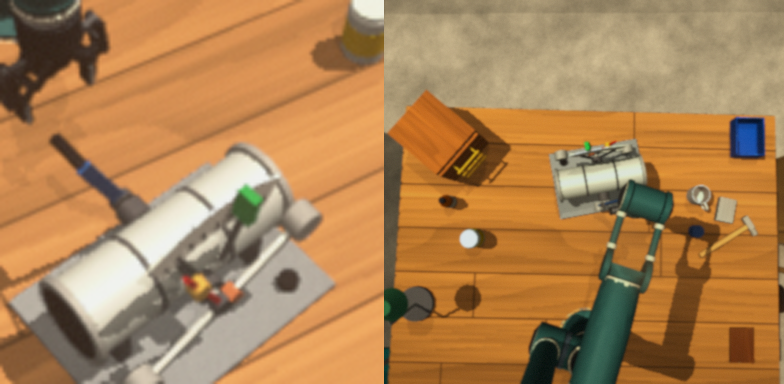

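The gripper is clear, up at crop (55,60). The lever is free and in line with the pointer at (85,165), the beam lies on its right stop, and the bystanders are where they were. Handing in.

```bash
python3 -c "
from plant import env
print(env.close_job())"
```

```text
the job is handed in; nothing more can be done
None
```

The pointer stood at the green tab for about 7 s (lean about -0.19 rad against a tab angle I measured as about -0.18 to -0.20), then the beam was eased at roughly 0.1 rad/s onto the right stop, the lever was let go in line with the pointer, and the job was handed in at about 27 s; no verdict came back.

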